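# Shut and screw down the dust extractor's sloping filter hatch

## Task

Swing the open filter hatch of the blue dust extractor fully shut, and only then take the red T-handled driver out of the wooden tool block. With the driver's blade turn both captive slotted screws clockwise to their stops, so that each slot points along its red index marks, then put the driver back upright in its hole, fully home, and leave everything else where it stands.

Things in the scene. Friction and masses are not known exactly. Their poses are not given: they have to be found in the camera images.
- hatch (a joint): White filter hatch, a plate 190 mm long (up the slope), 236 wide, 8 thick, hinged along its upper edge. Rad: 0 = shut, on the 35 degree slope; grows as the free lower edge lifts, up to 1.2; starts between 0.6 and 1.0. Fully shut: below 0.05. Stiff friction hinge: stays where left; shuts under a push of about 2 to 6 N near its free edge.
- extractor: Blue wedge-shaped dust extractor, 260 mm deep (x), 250 wide, 212 high, fixed; origin at the middle of its underside. Its low side looks to -x, towards the robot; the hatch covers its sloping face, which looks up and towards the robot with its normal 35 degrees from vertical. The hinge is 60 mm beyond the origin in x, 205 mm up.
- hatch_hinge (a point): Middle of the hatch's hinged edge on its outer face, about 210 mm above the table. Axes of the hatch: x up the slope from the free edge to the hinge, y to the left along the hinge line, z out of the outer face.
- hatch_edge (a point): Point on the middle of the hatch's outer face, 165 mm from the hinge edge and 27 mm from the free edge: a good bare spot to push on (a black lip 6 mm proud runs along the free edge, from 19 mm beyond this point). Axes as for hatch_hinge. It turns about the hinge line, which runs 8 mm behind hatch_hinge.
- screw_left (a joint): Left (+y) captive slotted screw on the hatch; rad, grows clockwise as seen from outside; starts between 0 and 0.35, stops at 1.4, where the slot points up the slope along the red index marks. Tight: above 1.25. Takes about 0.12 N m all the way, stays where left, does not move in or out.
- screw_right (a joint): Right (-y) captive slotted screw, just the same.
- screw_left_slot (a point): Centre of the floor of the left screw's slot, on its axis, 4 mm above the hatch's outer face. Brass head 48 mm in diameter on a dark 54 mm washer; slot right across it, 9 mm wide, 12 deep, its mouth bevelled to 15 mm over the top 5 mm. Axes turn with the screw: x along the slot, z out of the hatch. 135 mm below the hinge edge, 70 mm left of the hatch's middle.
- screw_right_slot (a point): The same point of the right screw, 70 mm right of the hatch's middle.
- driver: Flat-blade driver with a red T handle, 129 mm long, about 160 g. Origin at the middle of the blade's end; z runs up to the handle, x along the blade's width and the handle. Blade 32 mm wide (x), 6 thick (y), 20 high; shaft 14 mm in diameter; steel collar 44 mm in diameter from 75 to 81 mm up. It stands in the tool block on its collar, blade down, origin 10 mm above the table.
- driver_handle (a point): Centre of the driver's handle, a bar 72 mm long (x), 28 thick (y), 34 high, 112 mm above the blade's end (so from 95 to 129 mm); axes as the driver. Grip it across its 28 mm.
- tool_block: Fixed wooden block 100 x 190 x 85 mm high, to the left or right of the extractor; origin at the middle of its underside. Two upright through holes, 40 mm (its x) by 20 mm (its y), centred at y = +45 and y = -45 mm of the block, x = 0. One holds the driver (handle along the block's x), the other a pick; which is which varies.
- pick: Fossil pick with a dark round wooden knob handle and the same steel collar, 138 mm long, upright in the block's other hole. To be left alone.
- foil_tray: Fixed crumpled foil tray, about 200 x 220 x 25 mm high, on the side of the extractor away from the tool block.
- fossil: Dark brown bone, about 125 x 48 x 43 mm, lying in the foil tray. To be left alone.
- glue_bottle: White bottle with a red cap, 56 mm in diameter, 130 mm high. To be left alone.
- consolidant: Amber jar with a black cap, 66 mm in diameter, 100 mm high. To be left alone.
- brush: Brush with a blue handle, 200 mm long, lying on the table near the robot. To be left alone.
Things that resemble listed ones, but are neither listed nor needed, are in the scene too. What is shaped like the driver but purple or yellow is not meant.

How it is judged:
On the way, in this order (a step that is already met when the one before it is completed fails the run):
1. the hatch is shut while the driver still stands in its hole (value of joint hatch below 0.05 rad and distance of driver from where it was at the start of the episode below 0.02 m), for 0.2 s.
2. the driver is lifted clear of the tool block (height (world z) of driver above 0.09 m), for 0.1 s.
3. a first screw is at its stop with the driver's blade in it (value of joint hatch below 0.05 rad and ((value of joint screw_left above 1.25 rad and distance between driver and screw_left_slot below 0.014 m) or (value of joint screw_right above 1.25 rad and distance between driver and screw_right_slot below 0.014 m))), for 0.1 s.
4. the other screw is at its stop too, with the driver's blade in it (value of joint hatch below 0.05 rad and value of joint each of screw_left, screw_right above 1.25 rad and (distance between driver and screw_left_slot below 0.014 m or distance between driver and screw_right_slot below 0.014 m)), for 0.1 s.
At the end, for the whole second after the job is handed in: The hatch is shut (below 0.05 rad), both screws are turned past 1.25 rad, and the driver stands upright (within 6 degrees) and at rest in its own hole, within 12 mm of where it began (value of joint hatch below 0.05 rad and value of joint each of screw_left, screw_right above 1.25 rad and distance of driver from where it was at the start of the episode below 0.012 m and angle between driver's own z axis and vertical below 0.1 rad and linear speed of driver below 0.02 m/s); the robot touches nothing.
It fails at once if the fossil or the pick is moved by more than 30 mm (distance of any of fossil, pick from where it was at the start of the episode above 0.03 m).
It fails at once if the bottle, jar or brush is moved by more than 30 mm (distance of any of glue_bottle, consolidant, brush from where it was at the start of the episode above 0.03 m).
It also fails if it takes over 72 s, if anything falls off the work surface, if the arm or the gripper's body presses on something with over 40 N, if the wrist force passes 120 N, or if a joint passes its speed limit or range.

## Robot

A 6-joint arm with a two-finger parallel gripper is mounted at the origin on the work surface. World frame = base frame: x ahead of the robot, y to its left, z up, the work surface at z = 0. Lengths are in m, angles in rad, forces in N, time in s.
With the tool pointing down it reaches from about 0.325 to 0.925 m from the base axis. Payload 3.1 kg.
Tool frame: the origin (TCP) lies midway between the tips of the shut fingers; the grasp point (between the pads) lies 19 mm behind it; z points along the fingers, y is the line along which they close (so a half turn about z gives the same grasp; the last joint's range is limited). The gripper opens to 85 mm and grips with 20 to 120 N. Pads are 22 mm wide; open, the fingers measure 114 mm over their backs; the gripper's body (76 mm by 85 mm) begins 54 mm behind the grasp point. The pads swing forward as they close: fully open they stand 13 mm farther back than shut.
Start: joints at [-1.428, 0.217, 1.613, -0, 1.311, -0.112], TCP at [0.158, -0.605, 0.231] pointing down, gripper open.
Joint ranges: [-2.75, 2.75], [-0.78, 2.1], [0.31, 2.55], [-1.13, 4.27], [0.13, 2.63], [-2.58, 2.58]. Speed limits (rad/s): [2.79, 2.79, 3.14, 3.14, 3.14, 3.14].

## Interface

Orientations are given as a unit quaternion [x, y, z, w].
In Python, from cell import readout, optics, order gives the robot as it stands.
- The arm moves only by the shell command python3 -m inch 'ROWS'. ROWS is JSON, a list of rows, each a list of 3 entries, a list of its own where there are three numbers: the shift along the tool's x, y, z in units of 0.025 m (1.0 is 0.025 m), then the turn about the tool's z in units of 0.1 rad (1.0 is 0.1 rad), then the closure, from -1 (fully open) to 1 (shut). A call has 1 to 10 rows; each row shifts and turns the commanded pose from where the row before left it, along the tool's axes as they then stand; what a row does not reach is not made up. A row lasts 1/12 s, in which the tool goes at most 41.7 mm and 7.16 degrees, less where a joint would pass 70% of its speed; a pose out of reach is approached as far as the arm can. A call with a number of a shift or a turn outside -1 to 1 is refused whole. A call with a gripper value outside its range is refused whole. The fingers move at their own pace and stop on an object; the grip force is fixed at half the most. Time passes only in rows, so rows that do not move let the fingers close. It gives the time, the measured TCP pose, the force, the opening and the grip force at its end, in the units of the state.
- readout.sense(): the state, without advancing time (a new reading comes with each control period).
- optics.camera(name): name is "side" or "top"; returns the picture (480x640x3 uint8, red, green, blue); there is no depth.
- optics.get_calibration(name): a dict with "K" (3x3 intrinsics, pixels), "R" (3x3) and "t" (3): a world point X has camera coordinates R X + t. Camera axes: x right, y down, z forward; pixel columns grow to the right and rows downward; lengths in m; the calibration is good to about 2 mm. A picture is of the moment at which its call begins. get_calibration takes no time and is no camera call.
- order.finish_job(): hands the job in; it is judged then, once.
The state is a dict: "time": time; "joint_pos": joint angles; "dq": joint speeds; "joint_efforts": joint torques, N m; "eef_pos": TCP position; "eef_rot": TCP orientation; "ft_force": force on the tool from outside, world axes, zero at the start; "moment": the same for the moment, N m; "width": opening from 0.0 (shut) to 1.0 (fully open); "grip_force": force on a finger pad.
Only numpy, scipy, OpenCV 4.12 (cv2) and the standard library are available. Lean on these libraries where they do the work, as an engineer would, in place of code of your own. Each camera call takes 0.05 s, during which the arm holds its last target. There are 200 camera calls.

## Working session

There is one attempt and no reset: what is moved stays moved. The work goes in short steps, Python scripts to look and compute and a shell command to move; the robot and the scene stay as the last step left them, time stands still between calls to the robot, and variables do not carry over. Pictures are saved under pics/ and viewed, at most 10 in all, crops included, and the job is handed in when it is done.

```bash
mkdir -p pics; ls; python3 - <<'E'
from cell import readout, optics, order
import cv2
print(readout.sense())
for n in("side","top"):
    im=optics.camera(n); cv2.imwrite(f"pics/{n}0.png",im[:,:,::-1]); c=optics.get_calibration(n); print(n,c)
E
```

```text
pics
{'time': 0.0, 'joint_pos': array([-1.42820618e+00,  2.17803914e-01,  1.61496557e+00, -2.11997503e-05,
        1.31127899e+00, -1.12202493e-01]), 'dq': array([-0.00132369, -0.0007382 ,  0.00043541, -0.00021436, -0.00082138,
        0.00046355]), 'joint_efforts': array([-4.80706376e-05, -3.96844769e+01, -3.03852117e+01, -1.54937011e-04,
        9.76803858e-03,  5.87746726e-06]), 'eef_pos': array([ 0.15742317, -0.60399198,  0.22992099]), 'eef_rot': array([ 9.91894963e-01,  1.27054609e-01, -2.88963337e-05, -1.22761296e-03]), 'ft_force': array([-0.12870305, -0.09305361, -0.41028401]), 'moment': array([ 0.02045675, -0.03571656, -0.00202826]), 'grip_force': 0.0, 'width': 1.0032713129823743}
side {'K': array([[463.91750541,   0.        , 316.23635031],
       [  0.        , 463.91750541, 241.75274948],
       [  0.        ,   0.        ,   1.        ]]), 'R': array([[ 0.89322466,  0.44957845, -0.00537767],
       [ 0.34501488, -0.69304855, -0.63296796],
       [-0.28829574,  0.56352721, -0.77415932]]), 't': array([-0.50556827, -0.10407264,  1.23046818])}
top {'K': array([[515.80045392,   0.        , 327.86012402],
       [  0.        , 515.80045392, 245.94189145],
       [  0.        ,   0.        ,   1.        ]]), 'R': array([[-0.02703515, -0.99919498, -0.02963928],
       [-0.98667858,  0.03143122, -0.15961658],
       [ 0.16041969,  0.02492919, -0.98673404]]), 't': array([0.04440647, 0.57785354, 1.31729058])}
```

View pics/side0.png

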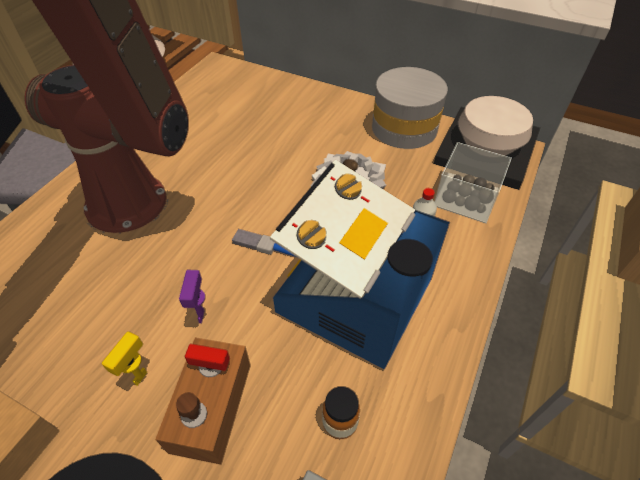

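View pics/top0.png

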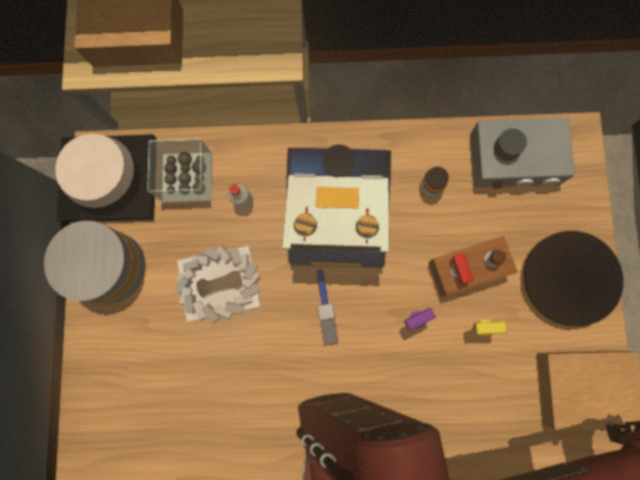

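The side view shows the red T handle at about (207,356), in the front hole of the block. The screws are at about (348,186) and (312,234). In the top view the handle is at (462,269), the screws are at (305,224) and (367,226), and the hatch is open. Next I'll measure these points.

```bash
cat > h.py <<'E'
import numpy as np, cv2
from cell import readout, optics
C={n:optics.get_calibration(n) for n in("side","top")}
def ray(n,p):
    c=C[n]; d=c["R"].T@np.linalg.inv(c["K"])@np.array([p[0],p[1],1.]); return -c["R"].T@c["t"], d/np.linalg.norm(d)
def onz(n,p,z):
    o,d=ray(n,p); return o+d*(z-o[2])/d[2]
def tri(ps,pt):
    A=np.zeros((3,3));b=np.zeros(3);L=[ray("side",ps),ray("top",pt)]
    for o,d in L:
        M=np.eye(3)-np.outer(d,d);A+=M;b+=M@o
    X=np.linalg.solve(A,b); return X, max(np.linalg.norm(np.cross(X-o,d)) for o,d in L)
def proj(n,X):
    c=C[n];v=c["K"]@(c["R"]@np.asarray(X)+c["t"]);return v[:2]/v[2]
def blobs(im,lo,hi,box,amin=20):
    x0,y0,x1,y1=box; m=cv2.inRange(cv2.cvtColor(im,cv2.COLOR_RGB2HSV),np.array(lo),np.array(hi)); k=np.zeros_like(m);k[y0:y1,x0:x1]=m[y0:y1,x0:x1]
    cs,_=cv2.findContours(k,cv2.RETR_EXTERNAL,cv2.CHAIN_APPROX_NONE)
    return sorted([c for c in cs if cv2.contourArea(c)>=amin],key=cv2.contourArea,reverse=True)
def cen(c):
    m=cv2.moments(c);return np.array([m["m10"]/m["m00"],m["m01"]/m["m00"]])
E
python3 - <<'E'
from h import *
I={n:cv2.imread(f"pics/{n}0.png")[:,:,::-1].copy() for n in C}
B={"side":(180,335,240,380),"top":(445,245,480,295)}
for n in I:
    for c in blobs(I[n],(0,170,60),(6,255,255),B[n],5)[:3]:
        r=cv2.minAreaRect(c);print(n,"red",cv2.contourArea(c),cen(c),r,onz(n,r[0],.139),onz(n,r[0],.122))
BS={"side":(270,165,415,295),"top":(280,170,395,255)}
for n in I:
    print(n,"orange",[(cv2.contourArea(c),cv2.boundingRect(c),cen(c).round(1)) for c in blobs(I[n],(8,120,90),(25,255,255),BS[n],8)])
    for c in blobs(I[n],(15,0,150),(45,70,255),BS[n],500)[:1]:
        print(n,"white",cv2.contourArea(c),cv2.approxPolyDP(cv2.convexHull(c),4,True)[:,0].tolist())
    x0,y0,x1,y1=BS[n]
cv2.imwrite("pics/crop.png",np.hstack([cv2.resize(I["side"][160:300,270:420],None,fx=2.6,fy=2.6,interpolation=2)[:360], cv2.resize(I["top"][140:272,275:405],None,fx=2.75,fy=2.75,interpolation=2)[:360]])[:,:,::-1])
E
```

```text
side red 816.0 [206.93852124 356.7689951 ] ((206.7935791015625, 356.8559875488281), (43.91250228881836, 21.165193557739258), 10.12467098236084) [ 0.51103981 -0.30950816  0.139     ] [ 0.50348227 -0.30428873  0.122     ]
top red 288.0 [462.64178241 268.15104167] ((462.356201171875, 268.116455078125), (28.558040618896484, 11.821155548095703), 69.44395446777344) [ 0.4990277  -0.30009239  0.139     ] [ 0.50091139 -0.30406957  0.122     ]
side orange [(1872.5, (270, 165, 47, 71), array([287.2, 189.3])), (1233.5, (339, 208, 49, 51), array([363.3, 233.1])), (962.5, (384, 165, 31, 42), array([400.7, 182. ])), (724.0, (270, 251, 31, 44), array([280.4, 269.3])), (204.0, (298, 220, 21, 20), array([307., 228.])), (196.0, (305, 228, 21, 19), array([316.5, 238. ])), (169.0, (336, 174, 19, 16), array([344.7, 180.6])), (156.5, (342, 182, 20, 16), array([352.5, 190. ]))]
side white 10266.5 [[414, 209], [363, 294], [270, 237], [335, 165], [384, 165]]
top orange [(794.5, (316, 187, 43, 21), array([336.9, 197.3])), (328.0, (385, 170, 10, 85), array([392. , 214.5])), (285.0, (280, 170, 8, 85), array([282.1, 203.6])), (119.5, (297, 212, 18, 13), array([306.2, 218.3])), (119.0, (359, 213, 19, 13), array([367.9, 220.2])), (118.0, (295, 222, 19, 12), array([303.3, 228. ])), (117.5, (357, 225, 20, 10), array([366.1, 229.9]))]
top white 6966.0 [[288, 177], [386, 178], [387, 250], [283, 247]]
```

View pics/crop.png

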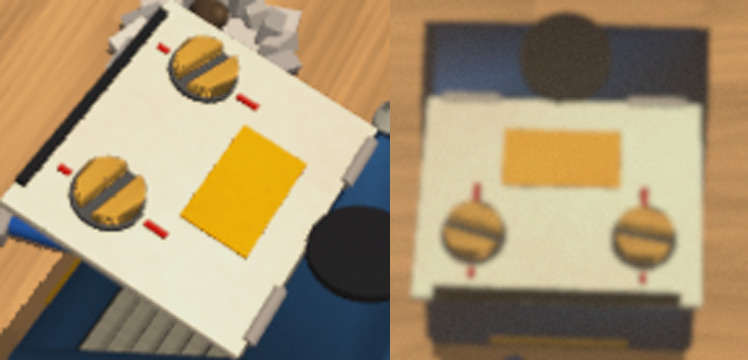

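```bash
python3 - <<'E'
from h import *
S=[((348.6,185.3),(304.8,223.1)),((311.8,233.),(367.,225.)),((363.3,233.1),(336.9,197.3))]
P=[tri(*s) for s in S]
for p in P: print(p)
L,R,T=[p[0] for p in P]
y=(L-R);print("dist",np.linalg.norm(y),"yaw",np.arctan2(-y[0],y[1])); y/=np.linalg.norm(y)
M=(L+R)/2; up=T-M; up-=y*(up@y); up/=np.linalg.norm(up); n=np.cross(up,y); print("up",up,"n",n,"pitch",np.arcsin(up[2]))
print("hinge est", M-.016*n+up*.135)
# driver: triangulate centroid
print("drv",tri((206.9,356.8),(462.5,268.1)))
d=np.array([np.cos(np.radians(69.4)),np.sin(np.radians(69.4))])*13
a=onz("top",(462.4,268.1)+d,.139);b=onz("top",(462.4,268.1)-d,.139);print("handle dir",b-a,np.degrees(np.arctan2(*(b-a)[[1,0]])))
# block top corners, base
for n,box in(("top",(425,230,525,305)),):
    im=cv2.imread(f"pics/{n}0.png")[:,:,::-1].copy()
# lower edge of hatch, top: hinge corners seen
for p in((288,177),(386,178)): print("hinge corner",onz("top",p,.21))
# extractor body base/top corner rear from top view at z .212
for p in((289,150),(391,150)): print("rear",onz("top",p,.212))
E
```

```text
(array([0.59984667, 0.07332182, 0.25513986]), np.float64(0.0010821488914232267))
(array([ 0.59092619, -0.06644168,  0.25465044]), np.float64(0.0011110685799704696))
(array([ 0.66504387, -0.00081992,  0.2241542 ]), np.float64(0.0008529817092610507))
dist 0.14004874464936554 yaw -0.06373902835467996
up [ 0.91337724 -0.05688509 -0.40312046] n [ 0.40210061 -0.02886893  0.91514025] pitch -0.41492408158823063
hinge est [ 0.71225875 -0.00377752  0.18583164]
drv (array([ 0.50188353, -0.30416723,  0.11986705]), np.float64(0.001029790731596056))
handle dir [0.06004083 0.01797961 0.        ] 16.67066708312813
hinge corner [0.72175018 0.1137124  0.21      ]
hinge corner [ 0.71092413 -0.11877994  0.21      ]
rear [0.78811569 0.11012058 0.212     ]
rear [ 0.77892951 -0.13357592  0.212     ]
```

```bash
python3 - <<'E'
from h import *
L=np.array([0.59984667,0.07332182,0.25513986]);R=np.array([0.59092619,-0.06644168,0.25465044]);T=np.array([0.66504387,-0.00081992,0.2241542])
y=L-R;y/=np.linalg.norm(y);n=np.array([.4,0,.915])
for i in range(20):
    M=(L+R)/2-.0155*n; up=T-M; d=up@(up-y*(up@y)); up-=y*(up@y); l=np.linalg.norm(up); up/=l; n=np.cross(up,y)
print(up,n,np.arcsin(up[2]),l,"theta",np.radians(35)-np.arcsin(up[2]))
H=M+up*.135; print("hinge",H); A=H-.008*n  # axis
yh=np.array([y[0],y[1],0]);yh/=np.linalg.norm(yh); yaw=np.arctan2(-yh[0],yh[1]); xh=np.array([np.cos(yaw),np.sin(yaw),0]); print("yaw",yaw)
for th in np.append(np.linspace(.95,0,8),0):
    p=np.radians(35)-th; u=xh*np.cos(p)+np.array([0,0,np.sin(p)]); nn=-xh*np.sin(p)+np.array([0,0,np.cos(p)])
    print(round(th,2),"edge",(A+.008*nn-.165*u).round(4))
for s in(1,-1): print("slotfloor",(A+.012*nn-.135*u+s*.07*yh).round(4),"headtop",(A+.024*nn-.135*u+s*.07*yh).round(4))
E
```

```text
[ 0.97604062 -0.0615655  -0.20869688] [ 0.20805667 -0.01670397  0.97797413] -0.2102423115480841 0.07466630006488653 theta 0.8211075497460993
hinge [ 0.72392704 -0.00461236  0.21156247]
yaw -0.06373907640475457
0.95 edge [0.5696 0.0053 0.2662]
0.81 edge [0.5626 0.0057 0.2449]
0.68 edge [0.5585 0.006  0.2229]
0.54 edge [0.5574 0.006  0.2005]
0.41 edge [0.5594 0.0059 0.1782]
0.27 edge [0.5643 0.0056 0.1563]
0.14 edge [0.5722 0.0051 0.1354]
0.0 edge [0.5828 0.0044 0.1157]
0.0 edge [0.5828 0.0044 0.1157]
slotfloor [0.6095 0.0729 0.1361] headtop [0.6026 0.0733 0.146 ]
slotfloor [ 0.6006 -0.0669  0.1361] headtop [ 0.5937 -0.0664  0.146 ]
```

```bash
python3 -m inch '[[[0.5,-0.45,-0.6],0,1],[[1,-0.9,-0.6],0,1],[[1,-0.9,-0.6],0,1],[[1,-0.9,-0.6],0,1],[[1,-0.9,-0.4],0,1],[[1,-0.9,0],0,1],[[1,-0.9,0],0,1],[[1,-0.9,0],0,1],[[1,-0.9,0],0,1],[[1,-0.9,0],0,1]]' && python3 -m inch '[[[1,-0.9,0],0,1],[[1,-0.9,0],0,1],[[1,-0.9,0],0,1],[[1,-0.9,0],0,1],[[1,-0.9,0],0,1],[[1,-0.9,0],0,1],[[1,-0.9,0],0,1],[[1,-0.9,0],0,1],[[1,-0.9,0],0,1],[[0,0,0],0,1]]'; cat > w.py <<'E'
# world delta to tool units: python3 w.py tx ty tz [yaw_deg]
import sys,numpy as np
from scipy.spatial.transform import Rotation as Ro
from cell import readout
s=readout.sense();R=Ro.from_quat(s["eef_rot"]).as_matrix();p=s["eef_pos"]
print("t",round(s["time"],2),"p",p.round(4),"yaw",np.degrees(np.arctan2(R[1,0],R[0,0])).round(2),"tilt",np.degrees(np.arccos(-R[2,2])).round(2),"F",s["ft_force"].round(1),"M",s["moment"].round(2),"w",round(s["width"],3),"grip",s["grip_force"],"q1,5,6",s["joint_pos"][[0,4,5]].round(2))
a=[float(v) for v in sys.argv[1:]]
if len(a)>=3: print("units",(R.T@(np.array(a[:3])-p)/.025).round(2))
if len(a)>3: print("turn units",round(-np.radians(a[3]-np.degrees(np.arctan2(R[1,0],R[0,0])))/.1,2))
E
python3 w.py .562 .006 .27
```

```text
time: 0.93
eef_pos: [0.3339, -0.3363, 0.3008]
eef_rot: [0.992, 0.127, -0.0, -0.0]
ft_force: [0.3, -0.4, -0.1]
width: 0.002
grip_force: 0.0
time: 1.77
eef_pos: [0.5021, -0.0807, 0.3008]
eef_rot: [0.992, 0.13, 0.001, -0.002]
ft_force: [-0.9, -0.7, -0.1]
width: -0.003
grip_force: 0.0
t 1.77 p [ 0.5021 -0.0807  0.3008] yaw 14.92 tilt 0.19 F [-0.9 -0.7 -0.1] M [ 0.02  0.   -0.09] w -0.003 grip 0.0 q1,5,6 [-0.3   1.42  1.01]
units [ 3.21 -2.73  1.24]
```

```bash
python3 -m inch '[[[0.8,-0.7,0],0,1],[[0.8,-0.7,0.3],0,1],[[0.8,-0.7,0.4],0,1],[[0.8,-0.6,0.4],0,1],[[0.1,0,0.4],0,1],[[0,0,0.4],0,1],[[0,0,0.4],0,1],[[0,0,0.4],0,1]]' && python3 w.py .565 .006 .20 && python3 -m inch '[[[0,0,0.4],0,1],[[0,0,0.4],0,1],[[0,0,0.4],0,1],[[0,0,0.4],0,1],[[0,0,0.4],0,1]]'; python3 w.py .565 .006 .16
```

```text
time: 2.43
eef_pos: [0.5623, -0.0003, 0.2332]
eef_rot: [0.992, 0.127, -0.0, 0.0]
ft_force: [-0.9, 0.4, 2.6]
width: -0.005
grip_force: 1.2
t 2.43 p [ 5.623e-01 -3.000e-04  2.332e-01] yaw 14.54 tilt 0.06 F [-0.9  0.4  2.6] M [ 0.15  0.24 -0.01] w -0.005 grip 1.2242664451304108 q1,5,6 [-0.13  1.3   1.19]
units [ 0.17 -0.22  1.33]
time: 2.85
eef_pos: [0.5637, -0.0002, 0.1832]
eef_rot: [0.992, 0.127, 0.001, 0.001]
ft_force: [1.1, -1.1, 2.5]
width: -0.002
grip_force: 1.3
t 2.85 p [ 5.637e-01 -2.000e-04  1.832e-01] yaw 14.57 tilt 0.14 F [ 1.1 -1.1  2.5] M [-0.18 -0.2  -0.05] w -0.002 grip 1.315373253534915 q1,5,6 [-0.12  1.2   1.19]
units [ 0.11 -0.23  0.93]
```

```bash
python3 -m inch '[[[0.08,0,0.3],0,1],[[0.08,0,0.3],0,1],[[0.08,0,0.3],0,1],[[0.08,0,0.3],0,1],[[0.08,0.02,0.3],0,1],[[0.08,0.02,0.3],0,1]]' && python3 w.py && python3 -m inch '[[[0.08,0.02,0.15],0,1],[[0.08,0.02,0.1],0,1],[[0,0,0.1],0,1]]' && python3 w.py
```

```text
time: 3.35
eef_pos: [0.5759, 0.003, 0.1386]
eef_rot: [0.992, 0.127, 0.001, -0.0]
ft_force: [1.0, 0.0, 2.6]
width: 0.001
grip_force: 1.4
t 3.35 p [0.5759 0.003  0.1386] yaw 14.6 tilt 0.11 F [1.  0.  2.6] M [-0.14 -0.03  0.06] w 0.001 grip 1.3553464505821466 q1,5,6 [-0.12  1.12  1.2 ]
time: 3.6
eef_pos: [0.5792, 0.003, 0.1296]
eef_rot: [0.992, 0.127, -0.0, -0.0]
ft_force: [0.6, -0.2, 2.3]
width: 0.0
grip_force: 1.2
t 3.6 p [0.5792 0.003  0.1296] yaw 14.6 tilt 0.03 F [ 0.6 -0.2  2.3] M [-0.06  0.   -0.02] w 0.0 grip 1.1712034489028156 q1,5,6 [-0.12  1.11  1.2 ]
```

```bash
python3 -m inch '[[[0.03,0,0.15],0,1],[[0.03,0,0.15],0,1],[[0,0,0.1],0,1]]' && python3 w.py && python3 -m inch '[[[0,0,0.1],0,1],[[0,0,0.1],0,1]]' && python3 w.py
```

```text
time: 3.85
eef_pos: [0.5813, 0.0031, 0.1215]
eef_rot: [0.992, 0.127, 0.001, 0.0]
ft_force: [-5.1, 0.2, 20.5]
width: -0.001
grip_force: 9.4
t 3.85 p [0.5813 0.0031 0.1215] yaw 14.6 tilt 0.08 F [-5.1  0.2 20.5] M [-0.02  0.82  0.02] w -0.001 grip 9.351470676992903 q1,5,6 [-0.12  1.09  1.2 ]
time: 4.02
eef_pos: [0.5816, 0.0031, 0.121]
eef_rot: [0.992, 0.127, 0.0, 0.0]
ft_force: [-15.7, -0.2, 37.5]
width: 0.003
grip_force: 20.1
t 4.02 p [0.5816 0.0031 0.121 ] yaw 14.62 tilt 0.04 F [-15.7  -0.2  37.5] M [ 0.08  2.26 -0.05] w 0.003 grip 20.08765625534579 q1,5,6 [-0.12  1.09  1.2 ]
```

```bash
python3 -m inch '[[[0,0,-0.4],0,1],[[0,0,-0.8],0,1],[[0,0,-1],0,1],[[0,0,-1],0,-0.3],[[0,0,-1],0,-0.3],[[-0.2,0.4,-0.6],0,-0.3],[[-0.5,0.9,0],0,-0.3],[[-0.5,0.9,0],0,-0.3],[[-0.5,0.9,0],0,-0.3],[[-0.5,0.9,0],0,-0.3]]' && python3 -m inch '[[[-0.5,0.9,0],0,-0.3],[[-0.5,0.9,0],0,-0.3],[[-0.5,0.9,0],0,-0.3],[[-0.5,0.9,0],0,-0.3],[[-0.5,0.9,0],0,-0.3],[[-0.5,0.9,0],0,-0.3],[[-0.5,0.9,0],0,-0.3],[[-0.5,0.9,0],0,-0.3],[[0,0,0],0,-0.3]]' && python3 w.py .502 -.304 .17 16.7
python3 - <<'E'
from h import *
I={n:optics.camera(n) for n in C}
for n in I: cv2.imwrite(f"pics/{n}1.png",I[n][:,:,::-1])
cv2.imwrite("pics/crop1.png",np.hstack([cv2.resize(I["side"][140:340,240:440],(400,400),interpolation=2), cv2.resize(I["top"][150:283,275:408],(400,400),interpolation=2)])[:,:,::-1])
E
```

```text
time: 4.85
eef_pos: [0.5516, -0.108, 0.2343]
eef_rot: [0.992, 0.127, -0.0, -0.0]
ft_force: [-0.1, 0.1, -0.5]
width: 0.653
grip_force: 0.0
time: 5.6
eef_pos: [0.4995, -0.3106, 0.2341]
eef_rot: [0.992, 0.125, -0.001, 0.001]
ft_force: [0.3, -0.1, 0.2]
width: 0.649
grip_force: 0.0
t 5.6 p [ 0.4995 -0.3106  0.2341] yaw 14.37 tilt 0.11 F [ 0.3 -0.1  0.2] M [-0.   -0.01 -0.  ] w 0.649 grip 0.0 q1,5,6 [-0.67  1.3   0.65]
units [ 0.17 -0.24  2.56]
turn units -0.41
```

View pics/crop1.png

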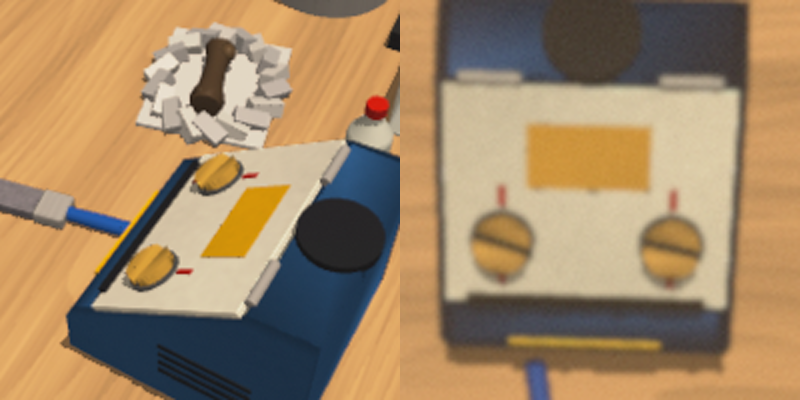

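The hatch is shut. The screws are at about (309,231) and (365,233) in the top view, and (349,227) and (315,273) in the side view. Now I'll measure the slots.

```bash
python3 - <<'E'
from h import *
I={n:cv2.imread(f"pics/{n}1.png")[:,:,::-1].copy() for n in C}
Bx={("L","top"):(296,217,322,246),("R","top"):(352,218,379,247),("L","side"):(335,215,364,240),("R","side"):(300,258,331,288)}
cc={}
for k,b in Bx.items():
    cs=blobs(I[k[1]],(8,110,70),(28,255,255),b,15)[:2]
    c=[cen(x) for x in cs]; hull=cv2.convexHull(np.vstack(cs)); e=cv2.fitEllipse(hull)
    cc[k]=(np.mean(c,0),e[0],c); print(k,[cv2.contourArea(x) for x in cs],np.round(c,1).tolist(),"ell",np.round(e[0],1),np.round(e[1],1))
yaw=-.0637;xh=np.array([np.cos(yaw),np.sin(yaw),0]);yh=np.array([-xh[1],xh[0],0]);t=np.radians(35)
u=xh*np.cos(t)+np.array([0,0,np.sin(t)]);n=-xh*np.sin(t)+np.array([0,0,np.cos(t)])
W={}
for s in"LR":
    for j in(0,1):
        X,err=tri(cc[s,"side"][j],cc[s,"top"][j]); print(s,"head top",X.round(4),round(err,4),"floor",(X-.012*n).round(4))
        W[s]=X
    for v in("top","side"):
        o,d=None,None;pts=[]
        for p in cc[s,v][2]:
            o,d=ray(v,p);pts.append(o+d*((W[s]-o)@n)/(d@n))
        h=pts[0]-pts[1]; a=np.arctan2(h@yh,h@u); print(s,v,"perp angle",np.degrees(a).round(1),"theta(deg)",((np.degrees(a)+90)%180).round(1), "sep",np.linalg.norm(h))
d=W["L"]-W["R"];print("dist",np.linalg.norm(d),"yaw",np.arctan2(-d[0],d[1]))
E
```

```text
('L', 'top') [275.5] [[308.3, 231.0]] ell [308.3 231.2] [18.8 20.7]
('R', 'top') [280.5] [[364.9, 232.7]] ell [364.7 233. ] [18.8 21.2]
('L', 'side') [299.0] [[347.3, 224.8]] ell [346.3 221.8] [25.  26.2]
('R', 'side') [326.0] [[314.6, 272.4]] ell [314.6 272.3] [17.6 25.4]
L head top [0.6032 0.0729 0.1414] 0.0009 floor [0.6101 0.0725 0.1315]
L head top [0.6009 0.0721 0.1506] 0.0008 floor [0.6077 0.0717 0.1408]Traceback (most recent call last):
  File "<stdin>", line 20, in <module>
IndexError: list index out of range
```

```bash
python3 - <<'E'
from h import *
I={n:cv2.imread(f"pics/{n}1.png")[:,:,::-1].copy() for n in C}
G={("L","top"):(308.5,231),("R","top"):(365,233),("L","side"):(349,227),("R","side"):(315,273)}
yaw=-.0637;xh=np.array([np.cos(yaw),np.sin(yaw),0]);yh=np.array([-xh[1],xh[0],0]);t=np.radians(35)
u=xh*np.cos(t)+np.array([0,0,np.sin(t)]);n=-xh*np.sin(t)+np.array([0,0,np.cos(t)])
# predicted head tops; rectify the head plane and find the slot there, for both views
P={"L":np.array([.6026,.0733,.146]),"R":np.array([.5937,-.0664,.146])}
tiles=[]
for s in"LR":
    for v in("top","side"):
        c=C[v]; S=8000.; sz=480
        # plane px -> world: X=P+u*(240-r)/S*... -> homography
        A=np.column_stack([-yh/S, -u/S, P[s]+yh*240/S+u*240/S]); H=c["K"]@(c["R"]@A+np.outer(c["t"],[0,0,1]))
        r=cv2.warpPerspective(I[v],H,(sz,sz),flags=cv2.INTER_CUBIC|cv2.WARP_INVERSE_MAP); tiles.append(cv2.resize(r,(280,280)))
        hsv=cv2.cvtColor(r,cv2.COLOR_RGB2HSV); m=cv2.inRange(hsv,np.array((8,125,70)),np.array((28,255,255)))
        cs=sorted(cv2.findContours(m,cv2.RETR_EXTERNAL,cv2.CHAIN_APPROX_NONE)[0],key=cv2.contourArea)[-2:]
        g=cv2.cvtColor(r,cv2.COLOR_RGB2GRAY); hull=cv2.convexHull(np.vstack(cs)); e=cv2.fitEllipse(hull); (cx,cy),rad=cv2.minEnclosingCircle(hull)
        print(s,v,"ell off mm left,up",((240-e[0][0])/8).round(1),((240-e[0][1])/8).round(1),"axes",np.round(np.array(e[1])/8,1))
        yy,xx=np.mgrid[:sz,:sz]; ins=np.hypot(xx-e[0][0],yy-e[0][1])<17*8
        w=np.where(ins,np.clip(np.percentile(g[ins],35)-g.astype(float),0,None),0); 
        x=xx-(w*xx).sum()/w.sum(); y=yy-(w*yy).sum()/w.sum(); th=.5*np.arctan2(2*(w*x*y).sum(),(w*x*x).sum()-(w*y*y).sum())
        # direction (cos th right, sin th down) -> left=-cos, up=-sin
        print("   slot ctr off mm",((240-(w*xx).sum()/w.sum())/8).round(1),((240-(w*yy).sum()/w.sum())/8).round(1),"theta from up toward left deg",(np.degrees(np.arctan2(-np.cos(th),-np.sin(th)))%180).round(1))
cv2.imwrite("pics/rect.png",np.vstack([np.hstack(tiles[:2]),np.hstack(tiles[2:])])[:,:,::-1])
E
```

```text
Traceback (most recent call last):
AttributeError: 'float' object has no attribute 'round'
```

```bash
cat > rect.py <<'E'
from h import *
import sys
k=sys.argv[1]
I={n:cv2.imread(f"pics/{n}{k}.png")[:,:,::-1].copy() for n in C}
yaw=-.0637;xh=np.array([np.cos(yaw),np.sin(yaw),0]);yh=np.array([-xh[1],xh[0],0]);t=np.radians(35)
u=xh*np.cos(t)+np.array([0,0,np.sin(t)]);n=-xh*np.sin(t)+np.array([0,0,np.cos(t)])
P={"L":np.array([.6026,.0733,.146]),"R":np.array([.5937,-.0664,.146])}
tiles=[];sz=480;S=8000.
for s in"LR":
    for v in("top","side"):
        c=C[v]
        A=np.column_stack([-yh/S, -u/S, P[s]+yh*240/S+u*240/S]); H=c["K"]@(c["R"]@A+np.outer(c["t"],[0,0,1]))
        r=cv2.warpPerspective(I[v],H,(sz,sz),flags=cv2.INTER_CUBIC|cv2.WARP_INVERSE_MAP); tiles.append(cv2.resize(r,(280,280)))
        hsv=cv2.cvtColor(r,cv2.COLOR_RGB2HSV); m=cv2.inRange(hsv,np.array((8,125,70)),np.array((28,255,255)))
        cs=sorted(cv2.findContours(m,cv2.RETR_EXTERNAL,cv2.CHAIN_APPROX_NONE)[0],key=cv2.contourArea)[-2:]
        g=cv2.cvtColor(r,cv2.COLOR_RGB2GRAY); e=cv2.fitEllipse(cv2.convexHull(np.vstack(cs))); q=np.array(e[0])
        print(s,v,"ell off mm left,up",((240-q)/8).round(1),"axes",np.round(np.array(e[1])/8,1))
        yy,xx=np.mgrid[:sz,:sz]; ins=np.hypot(xx-q[0],yy-q[1])<17*8
        w=np.where(ins,np.clip(np.percentile(g[ins],35)-g.astype(float),0,None),0); mx,my=(w*xx).sum()/w.sum(),(w*yy).sum()/w.sum()
        x=xx-mx;y=yy-my; th=.5*np.arctan2(2*(w*x*y).sum(),(w*x*x).sum()-(w*y*y).sum())
        print("   slot ctr off mm",np.round([(240-mx)/8,(240-my)/8],1),"theta from up toward left deg",round(float(np.degrees(np.arctan2(-np.cos(th),-np.sin(th)))%180),1))
cv2.imwrite("pics/rect%s.png"%k,np.vstack([np.hstack(tiles[:2]),np.hstack(tiles[2:])])[:,:,::-1])
E
python3 rect.py 1
```

```text
L top ell off mm left,up [-1.  -1.4] axes [46.5 54.1]
   slot ctr off mm [-0.5  1.2] theta from up toward left deg 70.9
L side ell off mm left,up [7.1 2. ] axes [57.4 97.5]
   slot ctr off mm [ 4.1 11.6] theta from up toward left deg 29.0
R top ell off mm left,up [-0.3 -1.4] axes [46.1 54.1]
   slot ctr off mm [-0.3  1.1] theta from up toward left deg 76.5
R side ell off mm left,up [-6.2  7.1] axes [49.5 66.6]
   slot ctr off mm [ 0.6 12.4] theta from up toward left deg 81.0
```

View pics/rect1.png

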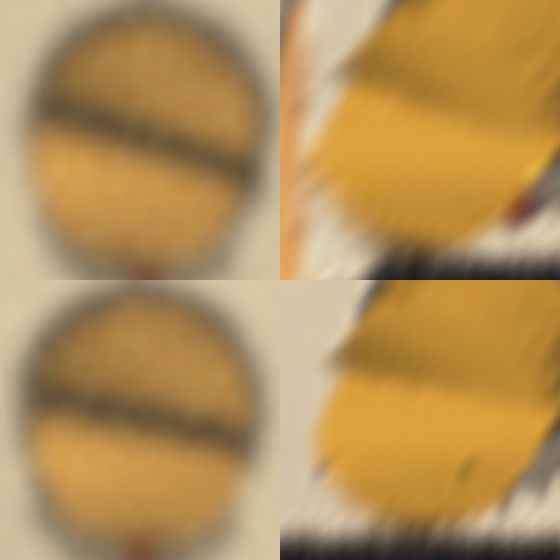

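From the top tiles, the left slot lies at θ≈71° and the right at θ≈76.5°. The head centres are within about 1 mm of the predicted positions. Next is the grasp.

```bash
python3 -m inch '[[[0.17,-0.24,0.4],-0.41,-0.3],[[0,0,0.8],0,-0.3],[[0,0,0.8],0,-0.3],[[0,0,0.8],0,-0.3],[[0,0,0.6],0,-0.3],[[0,0,0.6],0,-0.3],[[0,0,0.5],0,-0.3],[[0,0,0.4],0,-0.3],[[0,0,0.3],0,-0.3],[[0,0,0],0,-0.3]]' && python3 w.py .502 -.304 .103 16.7; python3 -m inch '[[[0,0,0],0,0],[[0,0,0],0,0.2],[[0,0,0],0,0.4],[[0,0,0],0,1],[[0,0,0],0,1],[[0,0,0],0,1]]'; python3 w.py
```

```text
time: 6.53
eef_pos: [0.5027, -0.2987, 0.1031]
eef_rot: [0.989, 0.148, -0.001, -0.001]
ft_force: [-0.2, 0.1, -1.0]
width: 0.651
grip_force: 0.0
t 6.53 p [ 0.5027 -0.2987  0.1031] yaw 16.98 tilt 0.2 F [-0.2  0.1 -1. ] M [-0.02  0.04  0.07] w 0.651 grip 0.0 q1,5,6 [-0.66  1.07  0.62]
units [-0.09  0.19  0.  ]
turn units 0.05
time: 7.03
eef_pos: [0.5047, -0.3008, 0.1065]
eef_rot: [0.989, 0.147, 0.001, 0.001]
ft_force: [0.6, -0.4, 4.7]
width: 0.316
grip_force: 59.8
t 7.03 p [ 0.5047 -0.3008  0.1065] yaw 16.94 tilt 0.17 F [ 0.6 -0.4  4.7] M [-0.02 -0.02  0.  ] w 0.316 grip 59.81439471244812 q1,5,6 [-0.66  1.07  0.62]
```

```bash
python3 -m inch '[[[0,0,-0.2],0,1],[[0,0,-0.4],0,1],[[0,0,-0.6],0,1],[[0,0,-0.7],0,1],[[0,0,-0.7],0,1],[[0,0,-0.7],0,1],[[0,0,-0.7],0,1],[[0,0,-0.6],0,1],[[0,0,-0.5],0,1],[[0,0,0],0,1]]'; python3 w.py
python3 - <<'E'
from h import *
I={n:optics.camera(n) for n in C}
for n in I: cv2.imwrite(f"pics/{n}2.png",I[n][:,:,::-1])
p=readout.sense()["eef_pos"]; q=proj("side",p-np.array([0,0,.06])).astype(int); print(q)
x0,y0=q-[90,90]; y0=max(y0,0);x0=max(x0,0)
cv2.imwrite("pics/crop2.png",cv2.resize(I["side"][y0:y0+180,x0:x0+180],(540,540),interpolation=2)[:,:,::-1]); print(x0,y0)
E
```

```text
time: 7.87
eef_pos: [0.5046, -0.3007, 0.2356]
eef_rot: [0.989, 0.147, 0.002, 0.001]
ft_force: [0.5, -0.0, -0.6]
width: 0.319
grip_force: 60.3
t 7.87 p [ 0.5046 -0.3007  0.2356] yaw 16.95 tilt 0.24 F [ 0.5 -0.  -0.6] M [-0.   -0.05 -0.02] w 0.319 grip 60.309269428253174 q1,5,6 [-0.66  1.3   0.62]
[202 341]
112 251
```

View pics/crop2.png

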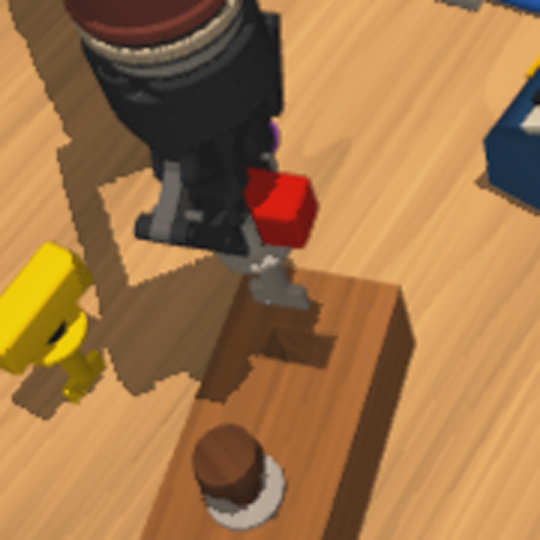

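The driver is held. The blade's lower corners are at about (257,300) and (308,306) in the crop.

```bash
python3 - <<'E'
from h import *
p=np.array([.5046,-.3007,.2356]);y=np.radians(16.95);x=np.array([np.cos(y),np.sin(y),0]);nn=np.array([-x[1],x[0],0])
for off in(0,-.003):
  for q in((257,300),(308,306)):
    o,d=ray("side",(q[0]/3+112,q[1]/3+251)); P=p+nn*off; X=o+d*((P-o)@nn)/(d@nn); print(off,"along x",((X-p)@x).round(4),"z below tcp",(X-p)[2].round(4))
# handle end: red face far end (+x): bottom edge corners of handle end
I=cv2.imread("pics/side2.png")[:,:,::-1].copy()
c=blobs(I,(0,170,60),(6,255,255),(180,290,230,345),20)[0]; print(cv2.approxPolyDP(c,1.5,True)[:,0].tolist())
# expected handle +x end corners for zero offset
for ax in(.036,):
  for ay in(-.014,.014):
    for az in(.017,-.017): print(ax,ay,az,proj("side",p+x*ax+nn*ay+np.array([0,0,.0155+az])).round(1))
E
```

```text
0 along x -0.0176 z below tcp -0.1022
0 along x 0.014 z below tcp -0.0991
-0.003 along x -0.0151 z below tcp -0.0953
-0.003 along x 0.0162 z below tcp -0.0923
[[195, 307], [193, 315], [199, 330], [212, 333], [217, 320], [214, 311]]
0.036 -0.014 0.017 [210.6 324.5]
0.036 -0.014 -0.017 [214.5 335.3]
0.036 0.014 0.017 [216.2 308.6]
0.036 0.014 -0.017 [219.9 319.7]
```

```bash
python3 -m inch '[[[0.3,-0.5,-0.6],0,1],[[0.5,-0.8,-1],0,1],[[0.6,-0.95,-1],0,1],[[0.6,-0.95,0],0,1],[[0.6,-0.95,0],0,1],[[0.6,-0.95,0],0,1],[[0.6,-0.95,0],0,1],[[0.6,-0.95,0],0,1],[[0.6,-0.95,0],0,1],[[0.6,-0.95,0],0,1]]' && python3 -m inch '[[[0.6,-0.95,0],0,1],[[0.6,-0.95,0],0,1],[[0.6,-0.95,0],0,1],[[0.6,-0.95,0],0,1],[[0.6,-0.9,0],0,1],[[0.3,-0.4,0],0,1],[[0,0,0],-0.8,1],[[0,0,0],-1,1],[[0,0,0],-1,1],[[0,0,0],-1,1]]' && python3 -m inch '[[[0,0,0],-1,1],[[0,0,0],-1,1],[[0,0,0],-1,1],[[0,0,0],-1,1],[[0,0,0],-1,1],[[0,0,0],-0.5,1],[[0,0,0],0,1],[[0,0,0],0,1]]'; python3 w.py .6063 .0748 .27 70.5
```

```text
time: 8.8
eef_pos: [0.5717, -0.0447, 0.2952]
eef_rot: [0.989, 0.147, -0.002, -0.001]
ft_force: [0.6, 0.1, -2.7]
width: 0.317
grip_force: 60.4
time: 9.63
eef_pos: [0.6135, 0.0993, 0.2954]
eef_rot: [0.943, 0.334, -0.002, -0.0]
ft_force: [-0.2, 0.5, -1.7]
width: 0.318
grip_force: 60.3
time: 10.3
eef_pos: [0.6138, 0.0991, 0.296]
eef_rot: [0.819, 0.574, -0.001, -0.001]
ft_force: [-0.4, 0.7, -1.4]
width: 0.319
grip_force: 60.3
t 10.3 p [0.6138 0.0991 0.296 ] yaw 70.13 tilt 0.16 F [-0.4  0.7 -1.4] M [ 0.02 -0.01 -0.01] w 0.319 grip 60.30387282371521 q1,5,6 [0.05 1.43 0.39]
units [-1.02  0.05  1.04]
turn units -0.07
```

```bash
python3 -m inch '[[[-0.6,0.03,0.5],-0.07,1],[[-0.42,0.02,0.54],0,1],[[0,0,0.5],0,1],[[0,0,0.2],0,1],[[0,0,0],0,1]]' && python3 w.py .6063 .0748 .2368 70.5
```

```text
time: 10.72
eef_pos: [0.6057, 0.0755, 0.2513]
eef_rot: [0.816, 0.578, -0.002, -0.002]
ft_force: [0.9, -1.0, -1.3]
width: 0.324
grip_force: 60.3
t 10.72 p [0.6057 0.0755 0.2513] yaw 70.59 tilt 0.27 F [ 0.9 -1.  -1.3] M [0.04 0.02 0.02] w 0.324 grip 60.32806992530823 q1,5,6 [0.01 1.35 0.35]
units [-0.02  0.04  0.58]
turn units 0.02
```

```bash
python3 -m inch '[[[0,0.02,0.12],0,1],[[0,0,0.12],0,1],[[0,0,0.1],0,1]]' && python3 w.py .6063 .0748 .2368 70.5 && python3 -m inch '[[[0,0,0.1],0,1],[[0,0,0.1],0,1],[[0,0,0],0,1]]' && python3 w.py .6063 .0748 .2368 70.5
```

```text
time: 10.97
eef_pos: [0.6073, 0.076, 0.2463]
eef_rot: [0.816, 0.578, 0.0, -0.001]
ft_force: [-3.2, 1.5, -1.2]
width: 0.314
grip_force: 60.7
t 10.97 p [0.6073 0.076  0.2463] yaw 70.66 tilt 0.09 F [-3.2  1.5 -1.2] M [0.22 0.74 0.04] w 0.314 grip 60.66275775432587 q1,5,6 [0.01 1.33 0.35]
units [-0.06 -0.02  0.38]
turn units 0.03
time: 11.22
eef_pos: [0.6069, 0.0754, 0.2396]
eef_rot: [0.816, 0.578, -0.001, -0.001]
ft_force: [-2.4, 1.4, -2.8]
width: 0.322
grip_force: 60.4
t 11.22 p [0.6069 0.0754 0.2396] yaw 70.65 tilt 0.1 F [-2.4  1.4 -2.8] M [0.38 0.61 0.01] w 0.322 grip 60.40721833705902 q1,5,6 [0.01 1.32 0.35]
units [-0.03 -0.02  0.11]
turn units 0.03
```

```bash
python3 -m inch '[[[0,-0.04,0.06],0,1],[[0,-0.02,0.06],0,1],[[0,0,0],0,1]]' && python3 w.py .6063 .0748 .2368 70.5
```

```text
time: 11.47
eef_pos: [0.6065, 0.0754, 0.2374]
eef_rot: [0.816, 0.578, 0.0, 0.0]
ft_force: [-1.7, 0.4, -1.9]
width: 0.318
grip_force: 60.6
t 11.47 p [0.6065 0.0754 0.2374] yaw 70.63 tilt 0.07 F [-1.7  0.4 -1.9] M [0.12 0.22 0.02] w 0.318 grip 60.641409158706665 q1,5,6 [0.01 1.32 0.35]
units [-0.02  0.    0.02]
turn units 0.02
```

```bash
python3 -m inch '[[[0,0,-0.01],0.5,1],[[0,0,-0.01],0.5,1],[[0,0,-0.01],0.5,1],[[0,0,-0.01],0.5,1],[[0,0,-0.01],0.5,1],[[0,0,-0.01],0.5,1]]' && python3 w.py .6053 .0730 .2390 50
```

```text
time: 11.97
eef_pos: [0.6052, 0.0762, 0.2384]
eef_rot: [0.894, 0.449, -0.001, -0.001]
ft_force: [-2.9, 1.8, -0.6]
width: 0.318
grip_force: 60.4
t 11.97 p [0.6052 0.0762 0.2384] yaw 53.32 tilt 0.17 F [-2.9  1.8 -0.6] M [0.5  0.67 0.09] w 0.318 grip 60.41485548019409 q1,5,6 [0.01 1.32 0.65]
units [-0.1   0.08 -0.02]
turn units 0.58
```

```bash
python3 -m inch '[[[-0.02,0.02,-0.01],0.5,1],[[-0.02,0.02,-0.01],0.5,1],[[0,0,-0.01],0.5,1],[[0,0,-0.01],0.5,1],[[0,0,-0.01],0.5,1]]' && python3 w.py .6061 .074 .240 40&& python3 -m inch '[[[0,0,-0.01],0.5,1],[[0,0,-0.01],0.5,1],[[0,0,-0.01],0.5,1],[[0,0,-0.01],0.5,1],[[0,0,-0.01],0.5,1]]' && python3 w.py .6061 .074 .241 16
```

```text
time: 12.38
eef_pos: [0.6049, 0.0759, 0.2397]
eef_rot: [0.943, 0.334, -0.001, -0.002]
ft_force: [-3.7, 3.3, 0.0]
width: 0.317
grip_force: 60.5
t 12.38 p [0.6049 0.0759 0.2397] yaw 38.99 tilt 0.31 F [-3.7  3.3  0. ] M [1.06 0.95 0.07] w 0.317 grip 60.4893958568573 q1,5,6 [0.01 1.32 0.9 ]
units [-0.01  0.09 -0.01]
turn units -0.18
time: 12.8
eef_pos: [0.6048, 0.0762, 0.2408]
eef_rot: [0.977, 0.214, -0.001, -0.003]
ft_force: [-3.9, 4.2, -1.2]
width: 0.316
grip_force: 60.5
t 12.8 p [0.6048 0.0762 0.2408] yaw 24.67 tilt 0.34 F [-3.9  4.2 -1.2] M [1.09 0.96 0.05] w 0.316 grip 60.4555481672287 q1,5,6 [0.01 1.33 1.15]
units [ 0.01  0.1  -0.01]
turn units 1.51
```

```bash
python3 -m inch '[[[0,0,-0.01],0.5,1],[[0,0,-0.01],0.5,1],[[0,0,0],0.5,1],[[0,0,0],0.5,1],[[0,0,0],0.5,1]]' && python3 w.py && python3 -m inch '[[[0,0,0],0.5,1],[[0,0,0],0.5,1],[[0,0,0],0.5,1],[[0,0,0],0.5,1],[[0,0,0],0.5,1]]' && python3 w.py && python3 -m inch '[[[0,0,0],0.5,1],[[0,0,0],0.5,1]]' && python3 w.py .606 .073 .2415 -15
```

```text
time: 13.22
eef_pos: [0.6053, 0.0762, 0.2418]
eef_rot: [0.996, 0.09, -0.001, -0.002]
ft_force: [-2.9, 4.5, -0.0]
width: 0.323
grip_force: 60.5
t 13.22 p [0.6053 0.0762 0.2418] yaw 10.35 tilt 0.3 F [-2.9  4.5 -0. ] M [1.2  0.87 0.15] w 0.323 grip 60.53889513015747 q1,5,6 [0.01 1.33 1.4 ]
time: 13.63
eef_pos: [0.6059, 0.076, 0.2426]
eef_rot: [0.999, -0.035, -0.001, -0.002]
ft_force: [-3.6, 5.0, 1.6]
width: 0.319
grip_force: 60.9
t 13.63 p [0.6059 0.076  0.2426] yaw -3.97 tilt 0.24 F [-3.6  5.   1.6] M [1.03 0.79 0.18] w 0.319 grip 60.91298460960388 q1,5,6 [0.01 1.33 1.65]
time: 13.8
eef_pos: [0.6061, 0.0759, 0.2428]
eef_rot: [0.996, -0.085, -0.0, -0.002]
ft_force: [-2.7, 3.7, 1.3]
width: 0.324
grip_force: 61.0
t 13.8 p [0.6061 0.0759 0.2428] yaw -9.7 tilt 0.21 F [-2.7  3.7  1.3] M [0.9  0.77 0.09] w 0.324 grip 60.98154366016388 q1,5,6 [0.01 1.33 1.75]
units [0.02 0.11 0.05]
turn units 0.93
```

```bash
python3 -m inch '[[[0,0,0.03],0.4,1],[[0,0,0.03],0.4,1]]' && python3 w.py && python3 -m inch '[[[0,0,0],0.4,1],[[0,0,0],0.4,1],[[0,0,0],0,1]]' && python3 w.py
python3 - <<'E'
from h import *
I={n:optics.camera(n) for n in C}
for n in I: cv2.imwrite(f"pics/{n}3.png",I[n][:,:,::-1])
cv2.imwrite("pics/crop3.png",np.hstack([cv2.resize(I["side"][150:310,265:425],(400,400),interpolation=2), cv2.resize(I["top"][180:280,275:375],(400,400),interpolation=2)])[:,:,::-1])
E
```

```text
time: 13.97
eef_pos: [0.6065, 0.0757, 0.2428]
eef_rot: [0.992, -0.124, 0.0, -0.002]
ft_force: [-4.0, 3.8, 8.5]
width: 0.322
grip_force: 61.8
t 13.97 p [0.6065 0.0757 0.2428] yaw -14.25 tilt 0.19 F [-4.   3.8  8.5] M [0.93 1.17 0.16] w 0.322 grip 61.82150959968567 q1,5,6 [0.01 1.33 1.83]
time: 14.22
eef_pos: [0.6066, 0.0755, 0.2431]
eef_rot: [0.987, -0.163, 0.0, -0.002]
ft_force: [-3.8, 2.3, 6.3]
width: 0.316
grip_force: 61.5
t 14.22 p [0.6066 0.0755 0.2431] yaw -18.8 tilt 0.18 F [-3.8  2.3  6.3] M [0.83 1.03 0.13] w 0.316 grip 61.541733741760254 q1,5,6 [0.01 1.33 1.91]
```

View pics/crop3.png

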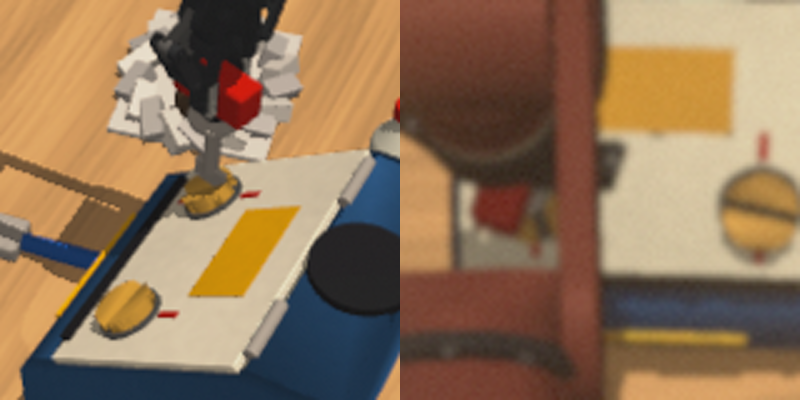

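```bash
python3 -m inch '[[[0,0,0],0.4,1],[[0,0,0],0.4,1],[[0,0,0],0,1]]' && python3 w.py && python3 -m inch '[[[0,0,0],0.4,1],[[0,0,0],0.4,1],[[0,0,0],0,1]]' && python3 w.py;  python3 - <<'E'
from h import *
I=optics.camera("side"); cv2.imwrite("pics/side4.png",I[:,:,::-1])
cv2.imwrite("pics/crop4.png",cv2.resize(I[195:255,315:395],(800,600),interpolation=2)[:,:,::-1])
E
```

```text
time: 14.57
eef_pos: [0.6067, 0.0753, 0.2433]
eef_rot: [0.979, -0.203, 0.001, -0.001]
ft_force: [-2.8, 2.7, 6.2]
width: 0.32
grip_force: 61.6
t 14.57 p [0.6067 0.0753 0.2433] yaw -23.38 tilt 0.17 F [-2.8  2.7  6.2] M [0.77 1.13 0.15] w 0.32 grip 61.594977378845215 q1,5,6 [0.01 1.33 1.99]
time: 14.82
eef_pos: [0.6068, 0.0751, 0.2435]
eef_rot: [0.97, -0.242, 0.001, -0.001]
ft_force: [-4.2, 2.2, 7.3]
width: 0.315
grip_force: 61.7
t 14.82 p [0.6068 0.0751 0.2435] yaw -27.96 tilt 0.17 F [-4.2  2.2  7.3] M [0.68 1.13 0.11] w 0.315 grip 61.67036533355713 q1,5,6 [0.01 1.33 2.07]
```

View pics/crop4.png

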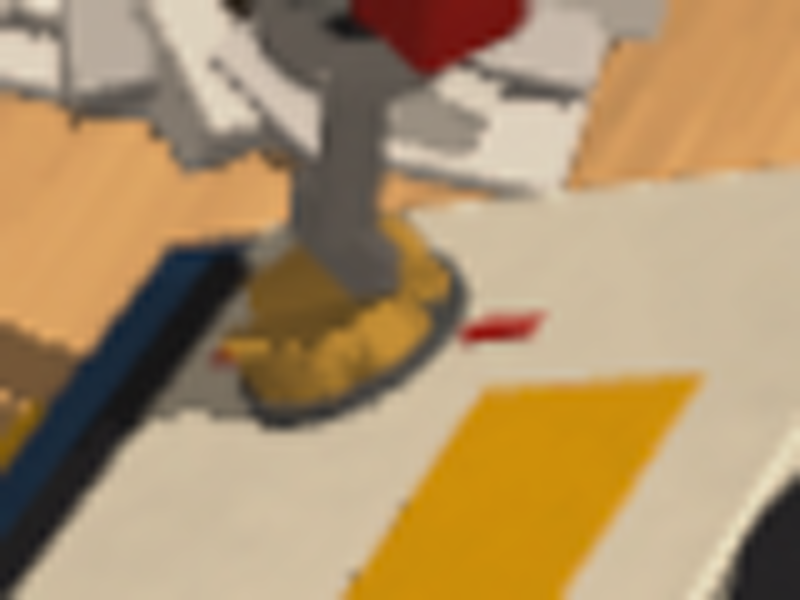

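```bash
python3 -m inch '[[[0,0,0],-0.6,1],[[0,0,0],-0.6,1],[[0,0,0],-0.6,1],[[0,0,-0.1],-0.6,1],[[0,0,-0.3],0,1],[[0,0,-0.5],0,1],[[0,0,-0.6],0,1],[[0,0,-0.6],-1,1],[[0,0,0],-1,1],[[0,0,0],-1,1]]' && python3 w.py .5974 -.0648 .29 75.2
```

```text
time: 15.7
eef_pos: [0.6083, 0.0737, 0.2968]
eef_rot: [1.0, 0.028, 0.003, 0.0]
ft_force: [0.1, -0.0, -0.5]
width: 0.322
grip_force: 60.5
t 15.7 p [0.6083 0.0737 0.2968] yaw 3.21 tilt 0.39 F [ 0.1 -0.  -0.5] M [ 0.01 -0.02  0.05] w 0.322 grip 60.49530744552612 q1,5,6 [0.01 1.42 1.52]
units [-0.75  5.51  0.27]
turn units -12.57
```

```bash
python3 -m inch '[[[-0.15,0.9,0],0,1],[[-0.15,0.95,0],0,1],[[-0.15,0.95,0],0,1],[[-0.15,0.95,0],0,1],[[-0.1,0.95,0],0,1],[[-0.05,0.8,0],-0.5,1],[[0,0,0],-1,1],[[0,0,0],-1,1],[[0,0,0],-1,1],[[0,0,0],-1,1]]' && python3 -m inch '[[[0,0,0],-1,1],[[0,0,0],-1,1],[[0,0,0],-1,1],[[0,0,0],-1,1],[[0,0,0],-1,1],[[0,0,0],-1,1],[[0,0,0],-1,1],[[0,0,0],-1,1],[[0,0,0],0,1],[[0,0,0],0,1]]';python3 w.py .5974 -.0648 .27 75.2
python3 - <<'E'
from h import *
for n in C: cv2.imwrite(f"pics/{n}5.png",optics.camera(n)[:,:,::-1])
E
python3 rect.py 5 | head -4
```

```text
time: 16.53
eef_pos: [0.5957, -0.0652, 0.2947]
eef_rot: [0.968, 0.25, 0.001, 0.001]
ft_force: [1.0, 0.5, -2.4]
width: 0.315
grip_force: 60.5
time: 17.37
eef_pos: [0.5955, -0.0646, 0.2943]
eef_rot: [0.796, 0.605, 0.001, 0.001]
ft_force: [0.2, -0.0, -2.2]
width: 0.322
grip_force: 60.5
t 17.37 p [ 0.5955 -0.0646  0.2943] yaw 74.44 tilt 0.14 F [ 0.2 -0.  -2.2] M [ 0.01 -0.04  0.01] w 0.322 grip 60.474650859832764 q1,5,6 [-0.22  1.41  0.05]
units [0.01 0.07 0.97]
turn units -0.13
L top ell off mm left,up [-1.2 -1.2] axes [46.1 54.9]
   slot ctr off mm [-1.3 -1.1] theta from up toward left deg 10.2
L side ell off mm left,up [7.5 2.2] axes [57.8 96.1]
   slot ctr off mm [-1.5  3.8] theta from up toward left deg 177.8
```

View pics/rect5.png

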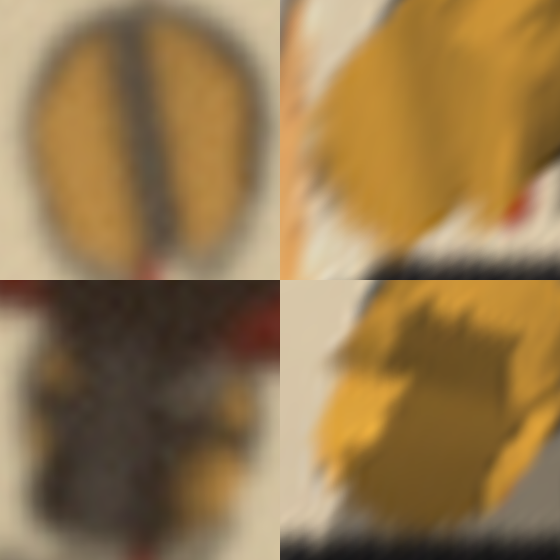

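The left slot still leans about 10°, so it stopped short of the end. My tool sat about 3 mm too far to +y and too high. I'll do the right screw with the corrected path, then redo the left.

```bash
python3 -m inch '[[[0,0.05,0.4],-0.13,1],[[0,0.02,0.5],0,1],[[0,0,0.5],0,1],[[0,0,0.4],0,1],[[0,0,0],0,1]]' && python3 w.py .5974 -.0648 .2361 75.2;  python3 -m inch '[[[0,0,0.12],0,1],[[0,0,0.12],0,1],[[0,0,0.1],0,1],[[0,0,0],0,1]]' && python3 w.py .5974 -.0648 .2361 75.2
```

```text
time: 17.88
eef_pos: [0.5939, -0.0641, 0.2431]
eef_rot: [0.791, 0.611, -0.003, -0.003]
ft_force: [-0.3, -0.3, -2.0]
width: 0.322
grip_force: 60.5
t 17.88 p [ 0.5939 -0.0641  0.2431] yaw 75.37 tilt 0.46 F [-0.3 -0.3 -2. ] M [-0.    0.02  0.04] w 0.322 grip 60.47880291938782 q1,5,6 [-0.22  1.33  0.03]
units [0.01 0.14 0.28]
turn units 0.03
time: 18.22
eef_pos: [0.5965, -0.0646, 0.2394]
eef_rot: [0.791, 0.611, -0.0, -0.0]
ft_force: [0.0, 0.0, -1.6]
width: 0.321
grip_force: 60.5
t 18.22 p [ 0.5965 -0.0646  0.2394] yaw 75.39 tilt 0.01 F [ 0.   0.  -1.6] M [ 0.01 -0.01 -0.03] w 0.321 grip 60.4776406288147 q1,5,6 [-0.22  1.32  0.03]
units [0.   0.04 0.13]
turn units 0.03
```

```bash
python3 -m inch '[[[0,0.03,0.08],0,1],[[0,0.0,0.08],0,1],[[0,0,0],0,1]]' && python3 w.py .5974 -.0648 .2350 75.2;  python3 -m inch '[[[0,0,0.04],0,1],[[0,0,0.04],0,1],[[0,0,0],0,1]]' && python3 w.py
```

```text
time: 18.47
eef_pos: [0.5972, -0.0648, 0.236]
eef_rot: [0.791, 0.611, 0.0, -0.0]
ft_force: [-1.8, 1.2, -0.2]
width: 0.32
grip_force: 60.8
t 18.47 p [ 0.5972 -0.0648  0.236 ] yaw 75.39 tilt 0.0 F [-1.8  1.2 -0.2] M [0.04 0.28 0.01] w 0.32 grip 60.82924246788025 q1,5,6 [-0.22  1.31  0.03]
units [0.   0.01 0.04]
turn units 0.03
time: 18.72
eef_pos: [0.5974, -0.0648, 0.2355]
eef_rot: [0.791, 0.612, 0.0, 0.0]
ft_force: [-4.9, 0.1, 7.4]
width: 0.321
grip_force: 61.7
t 18.72 p [ 0.5974 -0.0648  0.2355] yaw 75.4 tilt 0.04 F [-4.9  0.1  7.4] M [ 0.23  0.86 -0.01] w 0.321 grip 61.65707767009735 q1,5,6 [-0.22  1.31  0.03]
```

```bash
python3 -m inch '[[[0,0,-0.03],0.5,1],[[0,0,-0.02],0.5,1],[[0,0,-0.015],0.5,1],[[0,0,-0.015],0.5,1],[[0,0,-0.015],0.5,1],[[0,0,-0.015],0.5,1]]' && python3 w.py .5974 -.0652 .2380 58 && python3 -m inch '[[[0,0,-0.015],0.5,1],[[0,0,-0.015],0.5,1],[[0,0,-0.015],0.5,1],[[0,0,-0.015],0.5,1],[[0,0,-0.015],0.5,1],[[0,0,-0.015],0.5,1]]' && python3 w.py .5974 -.0654 .2395 41
```

```text
time: 19.22
eef_pos: [0.5968, -0.0647, 0.237]
eef_rot: [0.874, 0.486, -0.0, -0.0]
ft_force: [-2.9, 1.1, 2.7]
width: 0.315
grip_force: 61.1
t 19.22 p [ 0.5968 -0.0647  0.237 ] yaw 58.09 tilt 0.06 F [-2.9  1.1  2.7] M [0.21 0.69 0.13] w 0.315 grip 61.05652034282684 q1,5,6 [-0.22  1.31  0.33]
units [-0.    0.03 -0.04]
turn units 0.02
time: 19.72
eef_pos: [0.5964, -0.0645, 0.2385]
eef_rot: [0.937, 0.349, -0.001, -0.001]
ft_force: [-2.8, 1.6, 1.1]
width: 0.318
grip_force: 60.9
t 19.72 p [ 0.5964 -0.0645  0.2385] yaw 40.9 tilt 0.13 F [-2.8  1.6  1.1] M [0.19 0.7  0.12] w 0.318 grip 60.86084246635437 q1,5,6 [-0.22  1.32  0.63]
units [ 0.01  0.06 -0.04]
turn units -0.02
```

```bash
python3 -m inch '[[[0.01,0.015,-0.013],0.5,1],[[0.01,0.015,-0.013],0.5,1],[[0.01,0.015,-0.013],0.5,1],[[0.01,0.015,-0.013],0.5,1],[[0.01,0.015,-0.013],0.5,1],[[0.01,0.015,-0.013],0.5,1],[[0.01,0.01,-0.01],0.5,1],[[0.01,0.01,-0.01],0.5,1],[[0.01,0.01,-0.01],0.4,1]]' && python3 w.py .5989 -.0661 .2415 16
```

```text
time: 20.47
eef_pos: [0.5979, -0.0647, 0.2403]
eef_rot: [0.991, 0.137, -0.004, -0.002]
ft_force: [-6.9, 2.2, 1.5]
width: 0.319
grip_force: 60.8
t 20.47 p [ 0.5979 -0.0647  0.2403] yaw 15.7 tilt 0.5 F [-6.9  2.2  1.5] M [0.79 1.5  0.08] w 0.319 grip 60.78383266925812 q1,5,6 [-0.23  1.33  1.07]
units [ 0.02  0.06 -0.05]
turn units -0.05
```

```bash
python3 -m inch '[[[0.01,0.02,-0.008],0.5,1],[[0.01,0.02,-0.008],0.5,1],[[0.01,0.02,-0.008],0.5,1],[[0.01,0.02,-0.008],0.5,1],[[0,0.02,0],0.5,1],[[0,0.02,0],0.5,1],[[0,0.02,0],0.4,1]]' && python3 w.py .5999 -.0671 .242 -4
```

```text
time: 21.05
eef_pos: [0.5995, -0.0664, 0.2412]
eef_rot: [0.999, -0.033, -0.004, -0.003]
ft_force: [-5.0, 6.1, 2.5]
width: 0.318
grip_force: 60.9
t 21.05 p [ 0.5995 -0.0664  0.2412] yaw -3.78 tilt 0.58 F [-5.   6.1  2.5] M [1.59 1.42 0.08] w 0.318 grip 60.89358150959015 q1,5,6 [-0.23  1.33  1.41]
units [ 0.02  0.03 -0.03]
turn units 0.04
```

```bash
python3 -m inch '[[[0,0.03,0.01],0.5,1],[[0,0.03,0.01],0.5,1],[[0,0.03,0.01],0.4,1]]' && python3 w.py && python3 -m inch '[[[0,0.04,0.01],0.4,1],[[0,0.04,0.01],0.4,1],[[0,0.04,0],0.2,1],[[0,0,0],0,1]]' && python3 w.py .5999 -.0695 .242 -18
```

```text
time: 21.3
eef_pos: [0.5998, -0.0678, 0.2411]
eef_rot: [0.995, -0.103, -0.003, -0.004]
ft_force: [-5.0, 8.4, 4.8]
width: 0.315
grip_force: 61.1
t 21.3 p [ 0.5998 -0.0678  0.2411] yaw -11.8 tilt 0.6 F [-5.   8.4  4.8] M [2.04 1.4  0.14] w 0.315 grip 61.14476501941681 q1,5,6 [-0.23  1.33  1.54]
time: 21.63
eef_pos: [0.5998, -0.0697, 0.2409]
eef_rot: [0.988, -0.152, -0.003, -0.005]
ft_force: [-4.1, 9.2, 3.4]
width: 0.316
grip_force: 61.2
t 21.63 p [ 0.5998 -0.0697  0.2409] yaw -17.46 tilt 0.67 F [-4.1  9.2  3.4] M [2.48 0.98 0.08] w 0.316 grip 61.15616261959076 q1,5,6 [-0.24  1.33  1.64]
units [ 0.   -0.01 -0.04]
turn units 0.1
```

```bash
python3 -m inch '[[[0.01,0.05,0],0,1],[[0.01,0.05,0],0,1],[[0,0,0],0,1]]' && python3 w.py && python3 -m inch '[[[0.01,0.05,0],0,1],[[0.01,0.05,0],0,1],[[0,0,0],0,1]]' && python3 w.py
```

```text
time: 21.88
eef_pos: [0.6, -0.0711, 0.2409]
eef_rot: [0.988, -0.151, -0.002, -0.007]
ft_force: [-3.1, 11.3, 2.6]
width: 0.319
grip_force: 61.4
t 21.88 p [ 0.6    -0.0711  0.2409] yaw -17.41 tilt 0.79 F [-3.1 11.3  2.6] M [3.03 0.76 0.08] w 0.319 grip 61.3821941614151 q1,5,6 [-0.24  1.33  1.63]
time: 22.13
eef_pos: [0.6003, -0.0723, 0.241]
eef_rot: [0.988, -0.151, -0.002, -0.008]
ft_force: [-2.9, 12.7, 3.7]
width: 0.32
grip_force: 61.8
t 22.13 p [ 0.6003 -0.0723  0.241 ] yaw -17.41 tilt 0.94 F [-2.9 12.7  3.7] M [3.65 0.48 0.12] w 0.32 grip 61.813838481903076 q1,5,6 [-0.24  1.33  1.63]
```

```bash
python3 -m inch '[[[0.01,0.06,0.02],0.4,1],[[0.01,0.06,0.02],0.4,1],[[0,0,0],0,1],[[0,0,0],0,1]]' && python3 w.py && python3 -m inch '[[[0,-0.15,0],-0.4,1],[[0,-0.15,0],-0.4,1],[[0,0,-0.3],-0.5,1],[[0,0,-0.5],0,1],[[0,0,-0.7],0,1],[[0,0,-0.7],-0.5,1],[[0,0,0],-1,1],[[0,0,0],-1,1],[[0,0,0],-0.5,1]]' ; python3 w.py .609 .0732 .29 8.5
```

```text
time: 22.47
eef_pos: [0.6016, -0.0739, 0.241]
eef_rot: [0.982, -0.191, 0.0, -0.01]
ft_force: [0.9, 16.0, 4.1]
width: 0.317
grip_force: 65.2
t 22.47 p [ 0.6016 -0.0739  0.241 ] yaw -21.99 tilt 1.11 F [ 0.9 16.   4.1] M [ 4.28 -0.2   0.15] w 0.317 grip 65.20415961742401 q1,5,6 [-0.25  1.32  1.7 ]
time: 23.22
eef_pos: [0.6038, -0.077, 0.2967]
eef_rot: [1.0, 0.024, 0.002, 0.001]
ft_force: [0.9, -0.2, -1.9]
width: 0.32
grip_force: 60.8
t 23.22 p [ 0.6038 -0.077   0.2967] yaw 2.75 tilt 0.26 F [ 0.9 -0.2 -1.9] M [0.   0.05 0.01] w 0.32 grip 60.83208918571472 q1,5,6 [-0.24  1.42  1.28]
units [ 0.49 -5.99  0.25]
turn units -1.0
```

```bash
python3 -m inch '[[[0,-0.9,0],-0.5,1],[[0,-1,0],-0.5,1],[[0.1,-1,0],0,1],[[0.1,-1,0],0,1],[[0.1,-1,0],0,1],[[0.1,-0.9,0.1],0,1],[[0,0,0],0,1],[[0,0,0],0,1]]' ; python3 w.py .6077 .0731 .26 8.5
python3 - <<'E'
from h import *
for n in C: cv2.imwrite(f"pics/{n}6.png",optics.camera(n)[:,:,::-1])
E
python3 rect.py 6 | tail -4
```

```text
time: 23.88
eef_pos: [0.5956, 0.0698, 0.293]
eef_rot: [0.997, 0.073, 0.001, 0.001]
ft_force: [-0.6, 0.4, -0.7]
width: 0.32
grip_force: 60.8
t 23.88 p [0.5956 0.0698 0.293 ] yaw 8.41 tilt 0.15 F [-0.6  0.4 -0.7] M [-0.02  0.    0.02] w 0.32 grip 60.82345962524414 q1,5,6 [0.   1.41 1.42]
units [ 0.49 -0.06  1.32]
turn units -0.02
R top ell off mm left,up [-0.4 -0.8] axes [46.1 52.8]
   slot ctr off mm [-0.5 -0.7] theta from up toward left deg 179.7
R side ell off mm left,up [-5.9  6.9] axes [49.5 65.7]
   slot ctr off mm [-4.2  4.7] theta from up toward left deg 0.5
```

The right slot now reads 0°, so it is at its stop. Now I'll finish the left one.

```bash
python3 -m inch '[[[0.25,-0.03,0.5],0,1],[[0.24,-0.03,0.6],0,1],[[0,0,0.3],0,1],[[0,0,0.2],0,1],[[0,0,0],0,1]]' ; python3 w.py .6077 .0731 .2425 8.5;  python3 -m inch '[[[0,0,0.15],0,1],[[0,0,0.12],0,1],[[0,0,0],0,1]]' ; python3 w.py .6077 .0731 .2425 8.5
```

```text
time: 24.4
eef_pos: [0.6059, 0.072, 0.2498]
eef_rot: [0.997, 0.072, -0.002, -0.0]
ft_force: [0.1, -0.4, -1.9]
width: 0.322
grip_force: 60.9
t 24.4 p [0.6059 0.072  0.2498] yaw 8.29 tilt 0.24 F [ 0.1 -0.4 -1.9] M [-0.02  0.02  0.  ] w 0.322 grip 60.91721534729004 q1,5,6 [0.   1.34 1.43]
units [ 0.08 -0.03  0.29]
turn units -0.04
time: 24.65
eef_pos: [0.6072, 0.0719, 0.2456]
eef_rot: [0.997, 0.073, 0.0, 0.001]
ft_force: [0.5, -2.3, -2.3]
width: 0.316
grip_force: 60.8
t 24.65 p [0.6072 0.0719 0.2456] yaw 8.35 tilt 0.11 F [ 0.5 -2.3 -2.3] M [-0.49 -0.07  0.01] w 0.316 grip 60.81758916378021 q1,5,6 [0.   1.33 1.43]
units [ 0.03 -0.04  0.12]
turn units -0.03
```

```bash
python3 -m inch '[[[0,-0.02,0.08],0,1],[[0,0,0.06],0,1],[[0,0,0],0,1]]' ; python3 w.py .6077 .0731 .2410 8.5;  python3 -m inch '[[[0.02,0,0.06],0,1],[[0,0,0.04],0,1],[[0,0,0],0,1]]' ; python3 w.py .6077 .0731 .2410 8.5
```

```text
time: 24.9
eef_pos: [0.6077, 0.0721, 0.2429]
eef_rot: [0.997, 0.073, 0.001, 0.001]
ft_force: [1.2, -3.6, 1.3]
width: 0.32
grip_force: 61.1
t 24.9 p [0.6077 0.0721 0.2429] yaw 8.35 tilt 0.2 F [ 1.2 -3.6  1.3] M [-1.22 -0.18 -0.06] w 0.32 grip 61.12793147563934 q1,5,6 [0.   1.32 1.43]
units [ 0.01 -0.04  0.08]
turn units -0.03
time: 25.15
eef_pos: [0.6082, 0.072, 0.2403]
eef_rot: [0.997, 0.073, 0.001, 0.002]
ft_force: [-0.2, -5.6, 0.7]
width: 0.32
grip_force: 61.3
t 25.15 p [0.6082 0.072  0.2403] yaw 8.35 tilt 0.21 F [-0.2 -5.6  0.7] M [-1.48 -0.17 -0.08] w 0.32 grip 61.27406358718872 q1,5,6 [0.   1.32 1.43]
units [-0.01 -0.05 -0.03]
turn units -0.03
```

```bash
python3 -m inch '[[[0,0.03,0],0.5,1],[[0,0.03,0],0.5,1],[[0,0.03,0],0.5,1],[[0,0.03,0],0.5,1],[[0,0.03,0],0.5,1]]' ; python3 w.py;  python3 -m inch '[[[0,0.04,0],0.5,1],[[0,0.04,0],0.5,1],[[0,0.04,0],0.5,1],[[0,0.04,0],0.5,1],[[0.01,0.05,0],0.4,1],[[0.01,0.05,0],0,1],[[0.01,0.05,0],0,1]]' ; python3 w.py
```

```text
time: 25.57
eef_pos: [0.6074, 0.0709, 0.2395]
eef_rot: [0.999, -0.053, -0.0, -0.002]
ft_force: [-0.0, -0.3, -0.7]
width: 0.316
grip_force: 61.0
t 25.57 p [0.6074 0.0709 0.2395] yaw -6.12 tilt 0.18 F [-0.  -0.3 -0.7] M [-0.09  0.05  0.  ] w 0.316 grip 60.96042037010193 q1,5,6 [-0.    1.32  1.68]
time: 26.15
eef_pos: [0.6066, 0.0683, 0.2394]
eef_rot: [0.985, -0.171, -0.001, -0.007]
ft_force: [2.2, 9.3, -1.3]
width: 0.321
grip_force: 61.4
t 26.15 p [0.6066 0.0683 0.2394] yaw -19.72 tilt 0.83 F [ 2.2  9.3 -1.3] M [ 2.55 -0.38  0.13] w 0.321 grip 61.386884450912476 q1,5,6 [-0.01  1.32  1.9 ]
```

```bash
python3 -m inch '[[[0.02,0.06,0],0,1],[[0.02,0.06,0],0,1],[[0.02,0.06,0],0,1],[[0,0,0],0,1]]' ; python3 w.py;  python3 -m inch '[[[0.02,0.06,0.02],0.4,1],[[0.02,0.06,0],0.4,1],[[0.02,0.06,0],0,1],[[0,0,0],0,1],[[0,0,0],0,1]]' ; python3 w.py
```

```text
time: 26.48
eef_pos: [0.6064, 0.0663, 0.2392]
eef_rot: [0.985, -0.171, -0.001, -0.01]
ft_force: [1.2, 14.1, -2.6]
width: 0.318
grip_force: 62.6
t 26.48 p [0.6064 0.0663 0.2392] yaw -19.72 tilt 1.18 F [ 1.2 14.1 -2.6] M [ 3.58 -0.47  0.09] w 0.318 grip 62.63981223106384 q1,5,6 [-0.02  1.32  1.89]
time: 26.9
eef_pos: [0.6068, 0.0651, 0.2392]
eef_rot: [0.978, -0.21, -0.001, -0.014]
ft_force: [2.4, 19.2, -0.8]
width: 0.322
grip_force: 65.8
t 26.9 p [0.6068 0.0651 0.2392] yaw -24.28 tilt 1.6 F [ 2.4 19.2 -0.8] M [ 5.13 -0.73  0.21] w 0.322 grip 65.8445155620575 q1,5,6 [-0.02  1.32  1.97]
```

```bash
python3 -m inch '[[[-0.05,-0.2,0],-0.4,1],[[-0.05,-0.2,0],-0.4,1],[[0,0,-0.3],-0.5,1],[[0,0,-0.6],0,1],[[0,0,-0.7],0,1],[[0,0,-0.7],-1,1],[[0,0,0],-1,1],[[0,0,0],-1,1],[[0,0,0],-1,1],[[0,0,0],-1,1]]' ; python3 w.py .5047 -.3008 .26 16.94
```

```text
time: 27.73
eef_pos: [0.6072, 0.0644, 0.2961]
eef_rot: [0.994, 0.105, -0.0, -0.002]
ft_force: [0.6, -0.3, -2.5]
width: 0.316
grip_force: 61.0
t 27.73 p [0.6072 0.0644 0.2961] yaw 12.1 tilt 0.23 F [ 0.6 -0.3 -2.5] M [ 0.02 -0.04  0.01] w 0.316 grip 60.97363471984863 q1,5,6 [-0.01  1.42  1.35]
units [-7.07 13.43  1.39]
turn units -0.84
```

```bash
python3 -m inch '[[[0,0,0],-0.84,1],[[-0.4,0.6,0],0,1],[[-0.6,0.95,0],0,1],[[-0.6,0.95,0],0,1],[[-0.6,0.95,0],0,1],[[-0.6,0.95,0],0,1],[[-0.6,0.95,0],0,1],[[-0.6,0.95,0],0,1],[[-0.6,0.95,0],0,1],[[-0.6,0.95,0],0,1]]' ; python3 -m inch '[[[-0.6,0.95,0],0,1],[[-0.6,0.95,0],0,1],[[-0.6,0.95,0],0,1],[[-0.6,0.8,0.2],0,1],[[0,0,0.4],0,1],[[0,0,0],0,1],[[0,0,0],0,1]]' ;python3 w.py .5047 -.3008 .2356 16.94
python3 - <<'E'
from h import *
for n in C: cv2.imwrite(f"pics/{n}7.png",optics.camera(n)[:,:,::-1])
E
python3 rect.py 7
```

```text
time: 28.57
eef_pos: [0.5414, -0.1704, 0.2961]
eef_rot: [0.989, 0.145, 0.001, -0.002]
ft_force: [0.3, -0.2, -2.0]
width: 0.319
grip_force: 61.0
time: 29.15
eef_pos: [0.51, -0.2739, 0.28]
eef_rot: [0.99, 0.144, -0.0, -0.002]
ft_force: [0.6, -0.3, -1.3]
width: 0.32
grip_force: 61.1
t 29.15 p [ 0.51   -0.2739  0.28  ] yaw 16.6 tilt 0.25 F [ 0.6 -0.3 -1.3] M [ 0.06 -0.03 -0.01] w 0.32 grip 61.06394290924072 q1,5,6 [-0.62  1.39  0.67]
units [-0.51  0.98  1.77]
turn units -0.06
L top ell off mm left,up [-1.  -0.8] axes [46.1 52.6]
   slot ctr off mm [-0.7 -0.8] theta from up toward left deg 179.8
L side ell off mm left,up [6.3 2.1] axes [59.2 90.9]
   slot ctr off mm [-2.5  1.3] theta from up toward left deg 0.1
R top ell off mm left,up [-0.4 -0.8] axes [45.9 52.7]
   slot ctr off mm [-0.6 -0.8] theta from up toward left deg 180.0
R side ell off mm left,up [-5.8  6.9] axes [49.5 65.5]
   slot ctr off mm [-4.3  4.6] theta from up toward left deg 0.6
```

Both slots read within 1° of the marks. Next I'll return to the lift pose and compare how the driver sits in the grip.

```bash
python3 -m inch '[[[-0.25,0.5,0.5],-0.06,1],[[-0.26,0.48,0.6],0,1],[[0,0,0.5],0,1],[[0,0,0.17],0,1],[[0,0,0],0,1],[[0,0,0],0,1]]' ; python3 w.py .5046 -.3007 .2356 16.95
python3 - <<'E'
from h import *
b=optics.camera("side"); cv2.imwrite("pics/side8.png",b[:,:,::-1]); a=cv2.imread("pics/side2.png")[:,:,::-1].copy()
f=lambda i:cv2.resize(i[290:370,170:250],(400,400),interpolation=2)
cv2.imwrite("pics/cmp.png",np.hstack([f(a),f(b)])[:,:,::-1])
for i in(a,b):
    c=blobs(i,(0,170,60),(6,255,255),(180,290,230,345),20)[0]; print(cen(c),cv2.contourArea(c))
E
```

```text
time: 29.75
eef_pos: [0.5054, -0.3016, 0.2373]
eef_rot: [0.989, 0.148, 0.0, -0.0]
ft_force: [0.4, -0.2, -1.5]
width: 0.318
grip_force: 61.0
t 29.75 p [ 0.5054 -0.3016  0.2373] yaw 17.01 tilt 0.05 F [ 0.4 -0.2 -1.5] M [ 0.    0.01 -0.01] w 0.318 grip 61.04828596115112 q1,5,6 [-0.66  1.31  0.62]
units [-0.02 -0.04  0.07]
turn units 0.01
[205.11502081 319.58645479] 440.5
[204.92183908 319.73563218] 435.0
```

View pics/cmp.png

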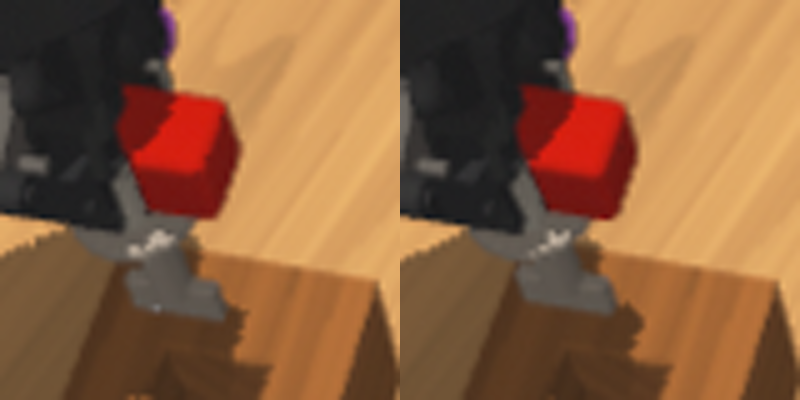

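The grip is nearly unchanged: the blade tip has swung about 2–3 mm towards −x, and the hole has 4 mm of clearance. Now I'll lower it.

```bash
python3 -m inch '[[[0.03,-0.04,0.4],0,1],[[0,0,0.6],0,1],[[0,0,0.6],0,1],[[0,0,0.4],0,1],[[0,0,0.3],0,1],[[0,0,0.2],0,1],[[0,0,0],0,1]]' ; python3 w.py .5054 -.3005 .107 16.95; python3 -m inch '[[[0,0,0.3],0,1],[[0,0,0.4],0,1],[[0,0,0.4],0,1],[[0,0,0.4],0,1],[[0,0,0.4],0,1],[[0,0,0.3],0,1],[[0,0,0],0,1]]' ; python3 w.py .5049 -.3007 .107 16.95
```

```text
time: 30.38
eef_pos: [0.505, -0.301, 0.1736]
eef_rot: [0.989, 0.147, -0.001, -0.001]
ft_force: [-0.1, 1.0, -1.7]
width: 0.315
grip_force: 61.1
t 30.38 p [ 0.505  -0.301   0.1736] yaw 16.95 tilt 0.12 F [-0.1  1.  -1.7] M [-0.01 -0.02 -0.01] w 0.315 grip 61.05201601982117 q1,5,6 [-0.66  1.2   0.62]
units [ 0.03 -0.01  2.66]
turn units 0.0
time: 30.97
eef_pos: [0.5049, -0.3017, 0.1175]
eef_rot: [0.989, 0.147, -0.001, 0.0]
ft_force: [1.9, -2.2, -3.2]
width: 0.319
grip_force: 60.8
t 30.97 p [ 0.5049 -0.3017  0.1175] yaw 16.95 tilt 0.07 F [ 1.9 -2.2 -3.2] M [-0.49 -0.26  0.03] w 0.319 grip 60.76950967311859 q1,5,6 [-0.66  1.09  0.62]
units [ 0.01 -0.04  0.42]
turn units 0.0
```

```bash
python3 -m inch '[[[0.02,-0.03,0.2],0,1],[[0,0,0.15],0,1],[[0,0,0.06],0,1],[[0,0,0],0,1]]' ; python3 w.py .5049 -.3007 .106 16.95;  python3 -m inch '[[[0,0,0.05],0,1],[[0,0,0.05],0,1],[[0,0,0],0,1]]' ; python3 w.py
```

```text
time: 31.3
eef_pos: [0.5061, -0.3012, 0.1097]
eef_rot: [0.989, 0.147, 0.0, 0.001]
ft_force: [1.7, -3.2, -2.4]
width: 0.322
grip_force: 60.9
t 31.3 p [ 0.5061 -0.3012  0.1097] yaw 16.96 tilt 0.09 F [ 1.7 -3.2 -2.4] M [-0.69 -0.29  0.06] w 0.322 grip 60.905229449272156 q1,5,6 [-0.66  1.08  0.62]
units [-0.04 -0.03  0.15]
turn units 0.0
time: 31.55
eef_pos: [0.5062, -0.3012, 0.1075]
eef_rot: [0.989, 0.147, 0.0, 0.001]
ft_force: [0.9, -2.4, -0.6]
width: 0.316
grip_force: 61.3
t 31.55 p [ 0.5062 -0.3012  0.1075] yaw 16.95 tilt 0.1 F [ 0.9 -2.4 -0.6] M [-0.75 -0.32  0.03] w 0.316 grip 61.28418266773224 q1,5,6 [-0.66  1.07  0.62]
```

```bash
python3 -m inch '[[[0,0,0.04],0,1],[[0,0,0.04],0,1],[[0,0,0],0,1]]' ; python3 w.py;  python3 -m inch '[[[0,0,0],0,0.2],[[0,0,0],0,0],[[0,0,0],0,-0.2],[[0,0,0],0,-0.3],[[0,0,0],0,-0.3],[[0,0,0],0,-0.3]]' ; python3 w.py
```

```text
time: 31.8
eef_pos: [0.5063, -0.3012, 0.1068]
eef_rot: [0.989, 0.147, 0.0, 0.001]
ft_force: [-0.4, -2.3, 5.8]
width: 0.317
grip_force: 62.1
t 31.8 p [ 0.5063 -0.3012  0.1068] yaw 16.95 tilt 0.07 F [-0.4 -2.3  5.8] M [-0.42  0.11  0.01] w 0.317 grip 62.14924693107605 q1,5,6 [-0.66  1.07  0.62]
time: 32.3
eef_pos: [0.5054, -0.3003, 0.1046]
eef_rot: [0.989, 0.147, -0.0, -0.0]
ft_force: [0.7, -0.0, -0.1]
width: 0.655
grip_force: 0.0
t 32.3 p [ 0.5054 -0.3003  0.1046] yaw 16.95 tilt 0.07 F [ 0.7 -0.  -0.1] M [ 0.02 -0.   -0.01] w 0.655 grip 0.0 q1,5,6 [-0.66  1.07  0.62]
```

```bash
python3 -m inch '[[[0,0,-0.3],0,-0.3],[[0,0,-0.6],0,-0.3],[[0,0,-0.9],0,-0.3],[[0,0,-1],0,-0.3],[[0,0,-1],0,-0.3],[[0,0,-1],0,-0.3],[[0,0,-1],0,-0.3],[[-0.5,0.5,-0.5],0,-0.3],[[-0.8,0.8,0],0,-0.3],[[-0.8,0.8,0],0,-0.3]]' ;python3 -m inch '[[[-0.8,0.8,0],0,-0.3],[[-0.8,0.8,0],0,-0.3],[[-0.8,0.8,0],0,-0.3],[[-0.5,0.8,0],0,-0.3],[[-0.3,0.8,0],0,-0.3],[[0,0.8,0],0,-0.3],[[0,0,0],0,-0.3],[[0,0,0],0,-0.3]]'; python3 w.py
python3 - <<'E'
from h import *
B={"side":(180,335,240,380),"top":(445,245,480,295)}
for n in C:
    b=optics.camera(n); cv2.imwrite(f"pics/{n}9.png",b[:,:,::-1]); a=cv2.imread(f"pics/{n}0.png")[:,:,::-1].copy()
    for i in(a,b):
        c=blobs(i,(0,170,60),(6,255,255),B[n],5)[0]; print(n,cen(c).round(1),cv2.contourArea(c),np.round(cv2.minAreaRect(c)[2],1))
E
python3 rect.py 9 | grep theta
```

```text
time: 33.13
eef_pos: [0.4716, -0.367, 0.2656]
eef_rot: [0.989, 0.148, 0.001, 0.002]
ft_force: [-0.1, -0.9, -0.9]
width: 0.647
grip_force: 0.0
time: 33.8
eef_pos: [0.429, -0.5048, 0.2626]
eef_rot: [0.989, 0.147, 0.0, -0.0]
ft_force: [0.6, -0.4, 0.1]
width: 0.65
grip_force: 0.0
t 33.8 p [ 0.429  -0.5048  0.2626] yaw 16.88 tilt 0.04 F [ 0.6 -0.4  0.1] M [0.03 0.02 0.01] w 0.65 grip 0.0 q1,5,6 [-0.97  1.38  0.3 ]
side [206.9 356.8] 816.0 10.1
side [207.4 355.7] 811.5 8.4
top [462.6 268.2] 288.0 69.4
top [461.7 268.3] 287.0 68.2
   slot ctr off mm [-0.7 -0.8] theta from up toward left deg 179.8
   slot ctr off mm [-2.5  1.6] theta from up toward left deg 0.3
   slot ctr off mm [-0.5 -0.8] theta from up toward left deg 179.8
   slot ctr off mm [-4.3  4.7] theta from up toward left deg 0.5
```

```bash
python3 -c "
from cell import order; print(order.finish_job())"
```

```text
the job is handed in; nothing more can be done
None
```

The job is handed in at about 34 s of the 72 s allowed: the hatch is shut, both screw slots read within 1° of their red marks in the last pictures, and the driver is back upright in its hole, within about 2 mm of where it started; I was not shown the verdict.

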